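# Change the ice plates on the vaccine station's conditioning stand

### The job

Release the stand's clamp lever, move every orange (thawed) ice plate from the stand into the steel tray so that it lies flat inside, and lay every blue (cold) plate from the mat on its own bearer of the stand, centred along the narrow strip and flat on it. When all the plates are where they belong, flip the lever back over centre so that the bar clamps the blue plates, and leave the pump bottle, the carton and the vial where they stand.

Things in the scene. Friction and masses are not known exactly. Their poses are not given: they have to be found in the camera images.
- cold1: cold ice plate 1: blue hard-plastic slab with white panel, 110 x 50 x 16 mm (x, y, z), 0.1 to 0.16 kg, origin at its centre, x along its length, z through its thickness, the two faces alike; starts flat on the black mat: cold1, cold2 and (if present) cold3 stacked upwards, cold4 (if present) alone beside them, 88 mm off; absent ones give None
- cold2: cold ice plate 2: blue hard-plastic slab with white panel, 110 x 50 x 16 mm (x, y, z), 0.1 to 0.16 kg, origin at its centre, x along its length, z through its thickness, the two faces alike; starts flat on the black mat: cold1, cold2 and (if present) cold3 stacked upwards, cold4 (if present) alone beside them, 88 mm off; absent ones give None
- cold3: cold ice plate 3: blue hard-plastic slab with white panel, 110 x 50 x 16 mm (x, y, z), 0.1 to 0.16 kg, origin at its centre, x along its length, z through its thickness, the two faces alike; starts flat on the black mat: cold1, cold2 and (if present) cold3 stacked upwards, cold4 (if present) alone beside them, 88 mm off; absent ones give None
- cold4: cold ice plate 4: blue hard-plastic slab with white panel, 110 x 50 x 16 mm (x, y, z), 0.1 to 0.16 kg, origin at its centre, x along its length, z through its thickness, the two faces alike; starts flat on the black mat: cold1, cold2 and (if present) cold3 stacked upwards, cold4 (if present) alone beside them, 88 mm off; absent ones give None
- thawed1: thawed ice plate 1: orange slab, otherwise the same as the blue ones (110 x 50 x 16 mm, origin at centre, x along its length, z through its thickness); if present it starts lying on bearer 1 (at seat1), held down under the clamp bar; absent ones give None
- thawed2: thawed ice plate 2: orange slab, otherwise the same as the blue ones (110 x 50 x 16 mm, origin at centre, x along its length, z through its thickness); if present it starts lying on bearer 2 (at seat2), held down under the clamp bar; absent ones give None
- thawed3: thawed ice plate 3: orange slab, otherwise the same as the blue ones (110 x 50 x 16 mm, origin at centre, x along its length, z through its thickness); if present it starts lying on bearer 3 (at seat3), held down under the clamp bar; absent ones give None
- thawed4: thawed ice plate 4: orange slab, otherwise the same as the blue ones (110 x 50 x 16 mm, origin at centre, x along its length, z through its thickness); if present it starts lying on bearer 4 (at seat4), held down under the clamp bar; absent ones give None
- seat1 (a point): where the centre of a plate belongs on bearer 1 (1 rightmost, 4 leftmost, 88 mm apart): 8 mm above the centre of the bearer's top; x up the 20 degree slope (away from the robot), y across, z square to the slope. The bearer: a fixed narrow black rubber strip, 112 mm (x) by 26 mm (y), 8 mm proud of the flat deck. With the clamp released a plate may lie up to 10 mm up the slope from here
- seat2 (a point): where the centre of a plate belongs on bearer 2 (1 rightmost, 4 leftmost, 88 mm apart): 8 mm above the centre of the bearer's top; x up the 20 degree slope (away from the robot), y across, z square to the slope. The bearer: a fixed narrow black rubber strip, 112 mm (x) by 26 mm (y), 8 mm proud of the flat deck. With the clamp released a plate may lie up to 10 mm up the slope from here
- seat3 (a point): where the centre of a plate belongs on bearer 3 (1 rightmost, 4 leftmost, 88 mm apart): 8 mm above the centre of the bearer's top; x up the 20 degree slope (away from the robot), y across, z square to the slope. The bearer: a fixed narrow black rubber strip, 112 mm (x) by 26 mm (y), 8 mm proud of the flat deck. With the clamp released a plate may lie up to 10 mm up the slope from here
- seat4 (a point): where the centre of a plate belongs on bearer 4 (1 rightmost, 4 leftmost, 88 mm apart): 8 mm above the centre of the bearer's top; x up the 20 degree slope (away from the robot), y across, z square to the slope. The bearer: a fixed narrow black rubber strip, 112 mm (x) by 26 mm (y), 8 mm proud of the flat deck. With the clamp released a plate may lie up to 10 mm up the slope from here
- stand: sloping aluminium conditioning stand, fixed; origin on the table under the middle of its four bearers (seats' mean is 73 mm up), x away from the robot, y along the row (left); 160 mm deep, 400 mm long, 105 mm high at the far edge; lever at its left end. A lip along the low edge of the deck, from 56 to 66 mm down the slope from the seats and 9 mm higher than the bearer tops, stops plates sliding off
- lever (a joint): over-centre cam lever, rad: 0 = clamped (the arm points towards the robot, 10 degrees above level), 2.0 = released (swung up and over, pointing away, 10 + 115 degrees round from level). A spring tips it: below 1.0 it snaps to 0, above 1.0 it snaps to 2.0; about 5 N at the knob moves it; once clearly past 1.0 it finishes by itself
- lever_knob (a point): centre of the lever's red knob, a cylinder 24 mm long (along the stand's y) and 20 mm in diameter, 76 mm from the pivot; it can be pinched by its two ends from above and led round, with the bar (12 mm thick) of the lever between the fingers
- lever_pivot (a point): the lever's pivot, on the stand, 62 mm above the table; its axis is along the stand's y; the knob goes in the stand's x-z plane
- clamp_bar (a joint): red clamp bar across the upper end of the deck, driven by the lever: 0 = clamped, 0.022 m = drawn back up the slope. Clamped, its hooked edge reaches 11 mm over the plates' upper ends, 18.5 mm above the bearer tops, so that no plate lifts out; drawn back, it is 11 mm clear of plates that lie home. Closing it pushes plates home
- mat: black rubber mat 130 x 150 x 6 mm fixed to the table, with the cold plates on it; origin at the centre of its underside, x roughly along the plates' length, y across them
- tray: loose steel return tray, 150 (x) x 170 (y) mm outside, 18 mm high, wall and floor 4 mm, 0.7 kg; origin at the centre of its underside, z up
- pump: white pump bottle with red band, 64 mm across, 170 mm high, a bystander; origin under its centre
- carton: white carton, 80 x 140 x 45 mm, a bystander; origin under its centre
- vial: small vial with blue cap, 28 mm across, 50 mm high, a bystander; origin under its centre

How it is judged:
On the way, in this order (a step that is already met when the one before it is completed fails the run):
1. the lever is flipped to released (value of joint lever above 1.7 rad), for 0.2 s.
2. with the clamp still released, the blue plates lie flat on bearers (within 20 mm of the seats) and the orange plates lie in the tray (value of joint lever above 1.7 rad and ((distance between cold1 and seat1 below 0.02 m and angle between the z axis of cold1 and the z axis of seat1, either way round below 0.1 rad and angle between the x axis of cold1 and the x axis of seat1, either way round below 0.2 rad) or (distance between cold1 and seat2 below 0.02 m and angle between the z axis of cold1 and the z axis of seat2, either way round below 0.1 rad and angle between the x axis of cold1 and the x axis of seat2, either way round below 0.2 rad) or (distance between cold1 and seat3 below 0.02 m and angle between the z axis of cold1 and the z axis of seat3, either way round below 0.1 rad and angle between the x axis of cold1 and the x axis of seat3, either way round below 0.2 rad) or (distance between cold1 and seat4 below 0.02 m and angle between the z axis of cold1 and the z axis of seat4, either way round below 0.1 rad and angle between the x axis of cold1 and the x axis of seat4, either way round below 0.2 rad)) and ((distance between cold2 and seat1 below 0.02 m and angle between the z axis of cold2 and the z axis of seat1, either way round below 0.1 rad and angle between the x axis of cold2 and the x axis of seat1, either way round below 0.2 rad) or (distance between cold2 and seat2 below 0.02 m and angle between the z axis of cold2 and the z axis of seat2, either way round below 0.1 rad and angle between the x axis of cold2 and the x axis of seat2, either way round below 0.2 rad) or (distance between cold2 and seat3 below 0.02 m and angle between the z axis of cold2 and the z axis of seat3, either way round below 0.1 rad and angle between the x axis of cold2 and the x axis of seat3, either way round below 0.2 rad) or (distance between cold2 and seat4 below 0.02 m and angle between the z axis of cold2 and the z axis of seat4, either way round below 0.1 rad and angle between the x axis of cold2 and the x axis of seat4, either way round below 0.2 rad)) and ((distance between cold3 and seat1 below 0.02 m and angle between the z axis of cold3 and the z axis of seat1, either way round below 0.1 rad and angle between the x axis of cold3 and the x axis of seat1, either way round below 0.2 rad) or (distance between cold3 and seat2 below 0.02 m and angle between the z axis of cold3 and the z axis of seat2, either way round below 0.1 rad and angle between the x axis of cold3 and the x axis of seat2, either way round below 0.2 rad) or (distance between cold3 and seat3 below 0.02 m and angle between the z axis of cold3 and the z axis of seat3, either way round below 0.1 rad and angle between the x axis of cold3 and the x axis of seat3, either way round below 0.2 rad) or (distance between cold3 and seat4 below 0.02 m and angle between the z axis of cold3 and the z axis of seat4, either way round below 0.1 rad and angle between the x axis of cold3 and the x axis of seat4, either way round below 0.2 rad)) and ((distance between cold4 and seat1 below 0.02 m and angle between the z axis of cold4 and the z axis of seat1, either way round below 0.1 rad and angle between the x axis of cold4 and the x axis of seat1, either way round below 0.2 rad) or (distance between cold4 and seat2 below 0.02 m and angle between the z axis of cold4 and the z axis of seat2, either way round below 0.1 rad and angle between the x axis of cold4 and the x axis of seat2, either way round below 0.2 rad) or (distance between cold4 and seat3 below 0.02 m and angle between the z axis of cold4 and the z axis of seat3, either way round below 0.1 rad and angle between the x axis of cold4 and the x axis of seat3, either way round below 0.2 rad) or (distance between cold4 and seat4 below 0.02 m and angle between the z axis of cold4 and the z axis of seat4, either way round below 0.1 rad and angle between the x axis of cold4 and the x axis of seat4, either way round below 0.2 rad)) and x of thawed1 in the frame of tray between -0.055 and 0.055 m and y of thawed1 in the frame of tray between -0.065 and 0.065 m and z of thawed1 in the frame of tray between 0.005 and 0.04 m and angle between the z axis of each of thawed1, thawed2, thawed3, thawed4 and the z axis of tray, either way round below 0.12 rad and x of thawed2 in the frame of tray between -0.055 and 0.055 m and y of thawed2 in the frame of tray between -0.065 and 0.065 m and z of thawed2 in the frame of tray between 0.005 and 0.04 m and x of thawed3 in the frame of tray between -0.055 and 0.055 m and y of thawed3 in the frame of tray between -0.065 and 0.065 m and z of thawed3 in the frame of tray between 0.005 and 0.04 m and x of thawed4 in the frame of tray between -0.055 and 0.055 m and y of thawed4 in the frame of tray between -0.065 and 0.065 m and z of thawed4 in the frame of tray between 0.005 and 0.04 m), for 0.2 s.
3. the lever is flipped back to clamped (value of joint lever below 0.15 rad), for 0.2 s.
At the end, for the whole second after the job is handed in: lever below 0.15 rad; each blue plate's centre within 12 mm of a seat of its own, flat to 0.1 rad, in line to 0.2 rad; each orange plate in the tray (centre within 55 mm in x and 65 mm in y of its middle, 5 to 40 mm above its underside, flat to 0.12 rad); plates at rest (value of joint lever below 0.15 rad and ((distance between cold1 and seat1 below 0.012 m and angle between the z axis of cold1 and the z axis of seat1, either way round below 0.1 rad and angle between the x axis of cold1 and the x axis of seat1, either way round below 0.2 rad) or (distance between cold1 and seat2 below 0.012 m and angle between the z axis of cold1 and the z axis of seat2, either way round below 0.1 rad and angle between the x axis of cold1 and the x axis of seat2, either way round below 0.2 rad) or (distance between cold1 and seat3 below 0.012 m and angle between the z axis of cold1 and the z axis of seat3, either way round below 0.1 rad and angle between the x axis of cold1 and the x axis of seat3, either way round below 0.2 rad) or (distance between cold1 and seat4 below 0.012 m and angle between the z axis of cold1 and the z axis of seat4, either way round below 0.1 rad and angle between the x axis of cold1 and the x axis of seat4, either way round below 0.2 rad)) and ((distance between cold2 and seat1 below 0.012 m and angle between the z axis of cold2 and the z axis of seat1, either way round below 0.1 rad and angle between the x axis of cold2 and the x axis of seat1, either way round below 0.2 rad) or (distance between cold2 and seat2 below 0.012 m and angle between the z axis of cold2 and the z axis of seat2, either way round below 0.1 rad and angle between the x axis of cold2 and the x axis of seat2, either way round below 0.2 rad) or (distance between cold2 and seat3 below 0.012 m and angle between the z axis of cold2 and the z axis of seat3, either way round below 0.1 rad and angle between the x axis of cold2 and the x axis of seat3, either way round below 0.2 rad) or (distance between cold2 and seat4 below 0.012 m and angle between the z axis of cold2 and the z axis of seat4, either way round below 0.1 rad and angle between the x axis of cold2 and the x axis of seat4, either way round below 0.2 rad)) and ((distance between cold3 and seat1 below 0.012 m and angle between the z axis of cold3 and the z axis of seat1, either way round below 0.1 rad and angle between the x axis of cold3 and the x axis of seat1, either way round below 0.2 rad) or (distance between cold3 and seat2 below 0.012 m and angle between the z axis of cold3 and the z axis of seat2, either way round below 0.1 rad and angle between the x axis of cold3 and the x axis of seat2, either way round below 0.2 rad) or (distance between cold3 and seat3 below 0.012 m and angle between the z axis of cold3 and the z axis of seat3, either way round below 0.1 rad and angle between the x axis of cold3 and the x axis of seat3, either way round below 0.2 rad) or (distance between cold3 and seat4 below 0.012 m and angle between the z axis of cold3 and the z axis of seat4, either way round below 0.1 rad and angle between the x axis of cold3 and the x axis of seat4, either way round below 0.2 rad)) and ((distance between cold4 and seat1 below 0.012 m and angle between the z axis of cold4 and the z axis of seat1, either way round below 0.1 rad and angle between the x axis of cold4 and the x axis of seat1, either way round below 0.2 rad) or (distance between cold4 and seat2 below 0.012 m and angle between the z axis of cold4 and the z axis of seat2, either way round below 0.1 rad and angle between the x axis of cold4 and the x axis of seat2, either way round below 0.2 rad) or (distance between cold4 and seat3 below 0.012 m and angle between the z axis of cold4 and the z axis of seat3, either way round below 0.1 rad and angle between the x axis of cold4 and the x axis of seat3, either way round below 0.2 rad) or (distance between cold4 and seat4 below 0.012 m and angle between the z axis of cold4 and the z axis of seat4, either way round below 0.1 rad and angle between the x axis of cold4 and the x axis of seat4, either way round below 0.2 rad)) and x of thawed1 in the frame of tray between -0.055 and 0.055 m and y of thawed1 in the frame of tray between -0.065 and 0.065 m and z of thawed1 in the frame of tray between 0.005 and 0.04 m and angle between the z axis of each of thawed1, thawed2, thawed3, thawed4 and the z axis of tray, either way round below 0.12 rad and x of thawed2 in the frame of tray between -0.055 and 0.055 m and y of thawed2 in the frame of tray between -0.065 and 0.065 m and z of thawed2 in the frame of tray between 0.005 and 0.04 m and x of thawed3 in the frame of tray between -0.055 and 0.055 m and y of thawed3 in the frame of tray between -0.065 and 0.065 m and z of thawed3 in the frame of tray between 0.005 and 0.04 m and x of thawed4 in the frame of tray between -0.055 and 0.055 m and y of thawed4 in the frame of tray between -0.065 and 0.065 m and z of thawed4 in the frame of tray between 0.005 and 0.04 m and linear speed of each of cold1, cold2, cold3, cold4, thawed1, thawed2, thawed3, thawed4 below 0.02 m/s); the robot touches nothing.
It fails at once if the pump is knocked about (moved over 40 mm) (distance of pump from where it was at the start of the episode above 0.04 m).
It fails at once if the carton is knocked about (moved over 40 mm) (distance of carton from where it was at the start of the episode above 0.04 m).
It fails at once if the vial is knocked about (moved over 40 mm) (distance of vial from where it was at the start of the episode above 0.04 m).
Of cold3, cold4 only 1 to 2 are there at a start; the rules pass over those that are not, and their reading is None.
Of thawed1, thawed2, thawed3, thawed4 only 1 to 2 are there at a start; the rules pass over those that are not, and their reading is None.
At some moment in a run one of tray, thawed1, thawed2, thawed3, thawed4 may be knocked a few centimetres aside while the robot is not near it.
Once in a run the grip may slacken for a moment while it holds something.
It also fails if it takes over 210 s, if anything falls off the work surface, if the arm or the gripper's body presses on something with over 40 N, if the wrist force passes 120 N, or if a joint passes its speed limit or range.

### The arm

A 6-joint arm with a two-finger parallel gripper is mounted at the origin on the work surface. World frame = base frame: x ahead of the robot, y to its left, z up, the work surface at z = 0. Lengths are in m, angles in rad, forces in N, time in s.
With the tool pointing down it reaches from about 0.4 to 0.925 m from the base axis. Payload 3.4 kg.
Tool frame: the origin (TCP) lies at the very end of the fingers, on their centre line; the grasp point (between the pads) lies 19 mm behind it; z points along the fingers, y is the line along which they close (so a half turn about z gives the same grasp; the last joint's range is limited). The gripper opens to 85 mm and grips with 20 to 120 N. Pads are 22 mm wide; open, the fingers measure 114 mm over their backs; the gripper's body (76 mm by 85 mm) begins 54 mm behind the grasp point. The pads swing forward as they close: fully open they stand 13 mm farther back than shut.
Start: joints at [1.19, 0.307, 1.506, -0, 1.328, -0.073], TCP at [0.174, 0.548, 0.231] pointing down, gripper open.
Joint ranges: [-3.12, 3.12], [-1.05, 2.28], [0.14, 2.33], [-1.42, 4.57], [0.1, 2.73], [-2.68, 2.68]. Speed limits (rad/s): [2.57, 2.57, 3.14, 3.14, 3.14, 3.14].

### API

Orientations are given as a unit quaternion [w, x, y, z].
In Python, from station import monitor, camera, arm gives the robot as it stands.
- The arm moves only by the tool arm_command, never from a script. Its argument "rows" is a list of rows, each a list of 5 numbers: the opening, from 0 (shut) to 1 (fully open), then the shift along the tool's x, y, z in cm, then the turn about the tool's z in rad. A call has 1 to 20 rows; each row shifts and turns the commanded pose from where the row before left it, along the tool's axes as they then stand; what a row does not reach is not made up. A row lasts 1/8 s, in which the tool goes at most 62.5 mm and 10.7 degrees, less where a joint would pass 70% of its speed; a pose out of reach is approached as far as the arm can. A call is refused whole if a number of a shift passes 6.25 or a number of a turn 0.188, either way. A call with a gripper value outside its range is refused whole. The fingers move at their own pace and stop on an object; "grip_force" is the grip in N (left out, the last holds). Time passes only in rows, so rows that do not move let the fingers close. It gives the time, the measured TCP pose, the force, the opening and the grip force at its end, in the units of the state.
- monitor.get_obs(): the state, without advancing time (a new reading comes with each control period).
- camera(name): name is "scene" or "top" or "wrist"; returns a dict with "frame" (480x640x3 uint8, blue, green, red), "fovy" (degrees; the focal length in pixels is half the picture's height over the tangent of half this angle, whatever the lens; pixels are square), "cx", "cy" (the principal point, pixels), "dist" ([k1, k2, p1, p2, k3] as OpenCV has them; the pictures are not rectified), "eye" and "orientation" of the camera in the world. Camera axes: x right, y down, z forward; pixel columns grow to the right and rows downward; lengths in m; the calibration is good to about 2 mm. A picture is of the moment at which its call begins. There is no depth.
- arm.close_job(): hands the job in; it is judged then, once.
The state is a dict: "time": time; "q": joint angles; "joint_velocities": joint speeds; "joint_efforts": joint torques, N m; "eef_pos": TCP position; "orientation": TCP orientation; "contact_force": force on the tool from outside, world axes, zero at the start; "ft_torque": the same for the moment, N m; "opening": finger opening in m; "grip_force": force on a finger pad.
Only numpy, scipy, OpenCV 4.12 (cv2) and the standard library are available. Lean on these libraries where they do the work, as an engineer would, in place of code of your own. Each camera call takes 0.05 s, during which the arm holds its last target. There are 200 camera calls.

## Working session

There is one attempt and no reset: what is moved stays moved. The work goes in short steps, Python scripts to look and compute and a tool call to move; the robot and the scene stay as the last step left them, time stands still between calls to the robot, and variables do not carry over. Pictures are saved under pics/ and viewed, at most 14 in all, crops included, and the job is handed in when it is done.

Besides the shell and the picture viewer there is one more tool, called after ">>>" by a JSON object that holds its "op" and its "data", one argument or row to a line. arm_command: Moves the arm, as the interface text tells. Its arguments: {"type":"object","properties":{"rows":{"type":"array"},"grip_force":{"type":"number"}},"required":["rows"]}

```bash
ls; mkdir -p pics; python3 - <<'E'
from station import monitor,camera
import cv2,numpy as np
o=monitor.get_obs(); print(o['time'],o['eef_pos'],o['orientation'],o['opening'])
for n in('scene','top'):
    c=camera(n); cv2.imwrite(f'pics/{n}0.png',c['frame']); print(n,{k:v for k,v in c.items() if k!='frame'})
E
```

```text
pics
0.0 [0.17395646 0.54733308 0.2303831 ] [-2.33837266e-04  1.53284718e-01  9.88181538e-01 -9.94540589e-04] 0.08533183372906293
scene {'fovy': 54.849971888117516, 'cx': 321.2167741836049, 'cy': 235.77965655565248, 'dist': array([0.00843509, 0.        , 0.        , 0.        , 0.        ]), 'eye': array([1.22254662, 0.03279595, 0.76109754]), 'orientation': array([-0.25799054,  0.64648213,  0.66775124, -0.2638371 ])}
top {'fovy': 45.91524904146789, 'cx': 318.8542271993719, 'cy': 237.7221660309172, 'dist': array([-0.07221568,  0.        ,  0.        ,  0.        ,  0.        ]), 'eye': array([0.52930758, 0.01394351, 1.27128903]), 'orientation': array([ 0.01886639, -0.70220481,  0.7113747 , -0.02232735])}
```

View pics/top0.png

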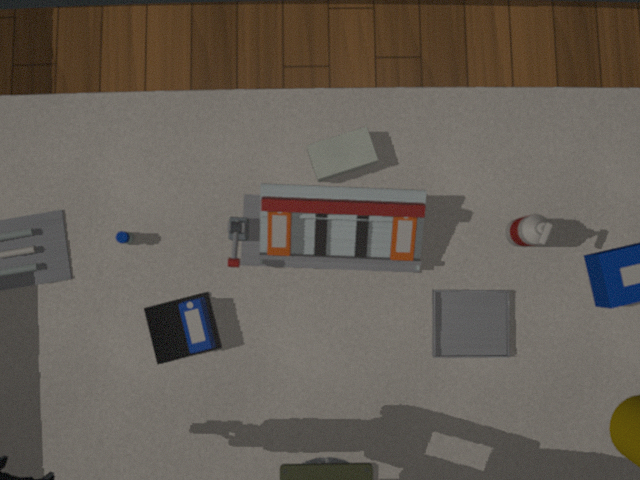

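View pics/scene0.png

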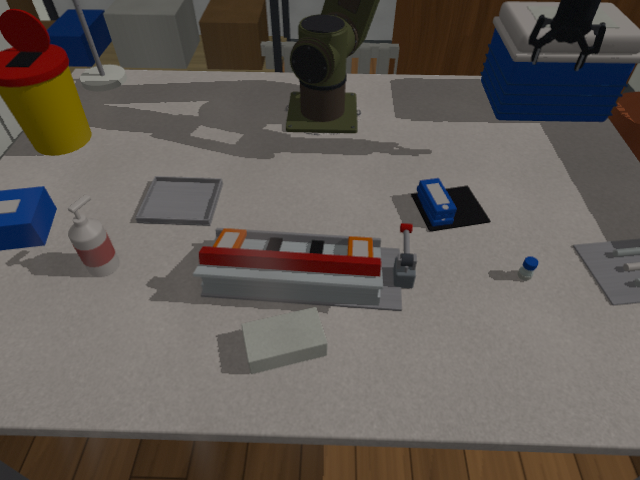

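Stand centre is around (342,228), with orange plates on bearers 4 (279,234) and 1 (403,238). The knob is at (233,262), the blue stack at (197,322), with no cold4, and the tray at (474,323).

```bash
cat > h.py <<'E'
import cv2,numpy as np
from scipy.spatial.transform import Rotation as R
from station import monitor,camera
def rot(q): return R.from_quat(np.r_[q[1:],q[0]]).as_matrix()
def proj(c,px,z):
    """pixels -> world points on plane height z"""
    f=c['frame'].shape[0]/2/np.tan(np.radians(c['fovy']/2))
    K=np.array([[f,0,c['cx']],[0,f,c['cy']],[0,0,1]])
    u=cv2.undistortPoints(np.float64(px).reshape(-1,1,2),K,c['dist'])[:,0]
    d=np.c_[u,np.ones(len(u))]@rot(c['orientation']).T
    return c['eye']+d*((z-c['eye'][2])/d[:,2])[:,None]
def mask(im,lo,hi): return cv2.inRange(cv2.cvtColor(im,cv2.COLOR_BGR2HSV),np.array(lo),np.array(hi))
ORANGE=((8,130,90),(20,255,255)); BLUE=((105,120,40),(125,255,255)); RED=((0,150,70),(4,255,255))
def blobs(m,amin=60):
    m=cv2.morphologyEx(m,cv2.MORPH_CLOSE,np.ones((3,3)))
    cs=cv2.findContours(m,cv2.RETR_EXTERNAL,cv2.CHAIN_APPROX_NONE)[0]
    return [c for c in cs if cv2.contourArea(c)>amin]
def rect(c,cnt,z):
    """min-area rectangle in world on plane z: centre, long side, short side, yaw of long axis (mod pi)"""
    w=proj(c,cnt[:,0],z)[:,:2]
    (x,y),(a,b),t=cv2.minAreaRect(np.float32(w*1000))
    if a<b: a,b,t=b,a,t+90
    t=(t+90)%180-90
    return np.round([x,y,a,b,t],1)
def go(x,y,z=None,yaw=None):
    """shift needed, tool axes cm, after turn; yaw: world direction (deg) of closing line"""
    o=monitor.get_obs(); M=rot(o['orientation']); p=o['eef_pos']
    cur=np.degrees(np.arctan2(M[1,1],M[0,1])); turn=0
    if yaw is not None: turn=((cur-yaw+90)%180)-90
    t=np.radians(turn); M2=M@R.from_euler('z',t).as_matrix()
    d=np.array([x,y,p[2] if z is None else z])-p
    print('t',round(o['time'],2),'tcp',p.round(4),'closing yaw',round(cur,1),'| turn',round(t,3),'then shift cm',(M2.T@d*100).round(2),'q6',o['q'][5].round(2),'open',round(o['opening'],3))
E
python3 - <<'E'
from h import *
c=camera('top'); im=c['frame']
for n,k,z in(('orange',ORANGE,.08),('blue',BLUE,.054),('red',RED,.075)):
    for b in blobs(mask(im,*k),40): print(n,cv2.boundingRect(b),rect(c,b,z))
# tray and mat: by corners read off
print('tray',proj(c,[[433,290],[515,290],[514,357],[433,357]],.018).round(3).tolist())
print('mat',proj(c,[[146,307],[209,293],[221,349],[158,363]],.006).round(3).tolist())
E
```

```text
orange (390, 216, 27, 45) [ 596.  -170.3   93.2   49.2   -6. ]
orange (267, 211, 24, 45) [609.8  91.8  92.6  48.1  -1.9]
orange (315, 69, 13, 18) [944.4  -2.4  37.9  25.4   3. ]
orange (315, 49, 10, 15) [992.7   1.7  32.2  18.6  -6.9]
orange (101, 7, 30, 84) [ 1.0195e+03  4.4380e+02  1.8960e+02  6.4100e+01 -4.0000e-01]
orange (467, 6, 89, 81) [1015.1 -418.   191.8  181.7   89.8]
orange (130, 6, 60, 85) [1.0198e+03 3.4990e+02 1.9160e+02 1.3090e+02 7.0000e-01]
orange (285, 5, 15, 60) [ 1.0422e+03  6.0100e+01  1.3390e+02  3.0600e+01 -4.0000e-01]
orange (239, 5, 12, 83) [1018.1  163.4  185.1   23.8   -0. ]
orange (330, 4, 45, 83) [ 1.0172e+03 -6.9000e+01  1.8610e+02  9.2900e+01  5.0000e-01]
blue (178, 297, 37, 57) [416.  272.8 113.3  59.9  12. ]
blue (585, 244, 55, 64) [ 505.7 -647.7  129.7  123.9  -78.9]
blue (116, 232, 13, 11) [607.3 434.3  26.5  21.7  89.3]
red (229, 259, 10, 8) [548.9 188.9  20.3  12.6  82.2]
red (510, 220, 14, 25) [ 604.1 -413.1   52.8   22.1   10. ]
red (262, 199, 163, 18) [663.1 -44.6 345.2  26.8  87.2]
tray [[0.483, -0.244, 0.018], [0.48, -0.428, 0.018], [0.332, -0.422, 0.018], [0.336, -0.241, 0.018]]
mat [[0.453, 0.396, 0.006], [0.483, 0.254, 0.006], [0.358, 0.228, 0.006], [0.328, 0.369, 0.006]]
```

```bash
python3 -c "
from h import *
go(.549,.189,.19,87)"
```

```text
t 0.15 tcp [0.174  0.5475 0.2306] closing yaw 72.4 | turn -0.255 then shift cm [-39.33 -33.83   4.09] q6 -0.07 open 0.085
```

>>> {"op": "arm_command", "data": {
  "rows": [
    [0.5, 0, 0, 0, -0.128],
    [0.5, 0, 0, 0, -0.127],
    [0.5, -3.9, -3.4, 0.4, 0],
    [0.5, -3.9, -3.4, 0.4, 0],
    [0.5, -3.9, -3.4, 0.4, 0],
    [0.5, -3.9, -3.4, 0.4, 0],
    [0.5, -3.9, -3.4, 0.4, 0],
    [0.5, -3.9, -3.4, 0.4, 0],
    [0.5, -3.9, -3.4, 0.4, 0],
    [0.5, -3.9, -3.4, 0.4, 0],
    [0.5, -3.9, -3.4, 0.4, 0],
    [0.5, -3.9, -3.4, 0.4, 0],
    [0.5, 0, 0, 0, 0],
    [0.5, 0, 0, 0, 0]
  ]
}}

```text
time: 1.9
eef_pos: [0.5451, 0.1878, 0.1908]
orientation: [-0.001, 0.027, 1.0, 0.0]
contact_force: [0.1, 0.1, -0.6]
opening: 0.0427
grip_force: 0.0
```

```bash
python3 - <<'E'
from h import *
c=camera('wrist'); cv2.imwrite('pics/w1.png',c['frame']); go(.549,.189,.063,87); print(c['eye'],rot(c['orientation']).round(2).tolist())
for b in blobs(mask(c['frame'],*RED),40): print(cv2.boundingRect(b),rect(c,b,.08))
E
```

```text
t 1.95 tcp [0.5447 0.1883 0.191 ] closing yaw 87.0 | turn -0.0 then shift cm [-0.44  0.09 12.8 ] q6 -1.26 open 0.042
[0.4673383  0.19276545 0.33351399] [[0.05, 0.95, 0.3], [1.0, -0.05, -0.02], [0.0, 0.31, -0.95]]
(0, 381, 113, 35) [681.8 -48.6 104.6  36.3  87.2]
(305, 230, 30, 24) [549.5 190.3  22.2  18.4  86.9]
```

View pics/w1.png

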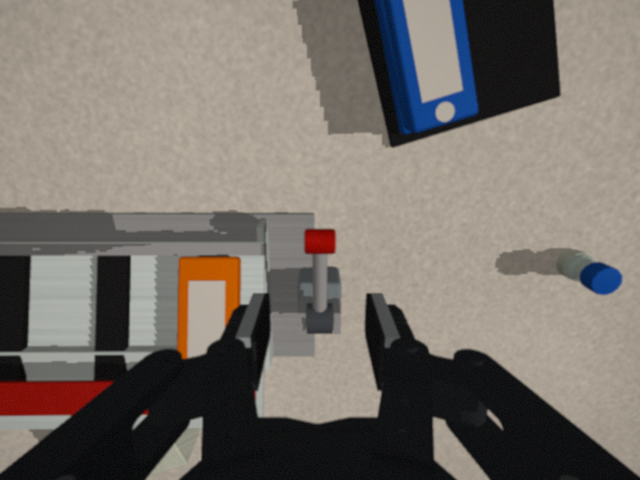

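The knob is at (320,241) between the fingers, and orange plate 4 shows at (209,305).

>>> {"op": "arm_command", "data": {
  "rows": [
    [0.5, -0.45, 0.2, 3, 0],
    [0.5, 0, 0, 3, 0],
    [0.5, 0, 0, 3, 0],
    [0.5, 0, 0, 2, 0],
    [0.5, 0, 0, 1.7, 0],
    [0, 0, 0, 0, 0],
    [0, 0, 0, 0, 0],
    [0, 0, 0, 0, 0],
    [0, 0, 0, 0, 0]
  ],
  "grip_force": 40
}}

```text
time: 3.08
eef_pos: [0.5479, 0.1895, 0.0639]
orientation: [-0.002, 0.026, 1.0, -0.0]
contact_force: [-5.6, -2.0, -5.3]
opening: 0.0233
grip_force: 43.5
```

>>> {"op": "arm_command", "data": {
  "rows": [
    [0, -0.4, 0, -1.24, 0],
    [0, -0.5, 0, -1.24, 0],
    [0, -0.8, 0, -1.05, 0],
    [0, -0.9, 0, -0.97, 0],
    [0, -1.1, 0, -0.7, 0],
    [0, -1.2, 0, -0.62, 0],
    [0, -1.3, 0, -0.3, 0],
    [0, -1.3, 0, -0.16, 0],
    [0, -1, 0, 0.1, 0],
    [0, -1, 0, 0.16, 0],
    [0, -0.9, 0, 0.34, 0],
    [0, -0.9, 0, 0.42, 0],
    [0, 0, 0, 0, 0]
  ]
}}

```text
time: 4.7
eef_pos: [0.6687, 0.183, 0.1192]
orientation: [0.005, 0.027, 1.0, 0.0]
contact_force: [2.1, -5.7, 0.6]
opening: 0.0229
grip_force: 39.2
```

>>> {"op": "arm_command", "data": {
  "rows": [
    [0.5, 0, 0, 0, 0],
    [0.5, 0, 0, 0, 0],
    [0.5, 0, 0, -3, 0],
    [0.5, 0, 0, -3.5, 0],
    [0.9, 2.5, -4.6, -2, 0],
    [0.9, 2.5, -4.6, 0, 0],
    [0.9, 0, 0, 0, 0],
    [0.9, 0, 0, 0, 0]
  ]
}}

```text
time: 5.7
eef_pos: [0.6094, 0.0951, 0.2028]
orientation: [0.001, 0.027, 1.0, 0.001]
contact_force: [0.3, -0.4, 0.5]
opening: 0.0769
grip_force: 0.0
```

```bash
python3 - <<'E'
from h import *
c=camera('wrist'); cv2.imwrite('pics/w2.png',c['frame']); go(.615,.091,.068,87)
for b in blobs(mask(c['frame'],*ORANGE),200): print('w',cv2.boundingRect(b),rect(c,b,.08))
t=camera('top')
for b in blobs(mask(t['frame'],*ORANGE),200): 
  r=rect(t,b,.08)
  if r[0]<900: print('t',r)
for b in blobs(mask(t['frame'],*RED),30): print(rect(t,b,.12))
E
```

```text
t 5.75 tcp [0.6096 0.0954 0.2025] closing yaw 87.0 | turn -0.0 then shift cm [-0.54 -0.43 13.45] q6 -1.43 open 0.077
w (284, 170, 62, 137) [618.7  93.6 113.8  51.5  -3.1]
w (0, 169, 26, 139) [ 607.3 -144.8  120.6   18.2  -18.6]
t [ 602.3 -170.8  106.2   49.4   -6.4]
[677.4 -80.5 260.8  24.8  87.2]
```

View pics/w2.png

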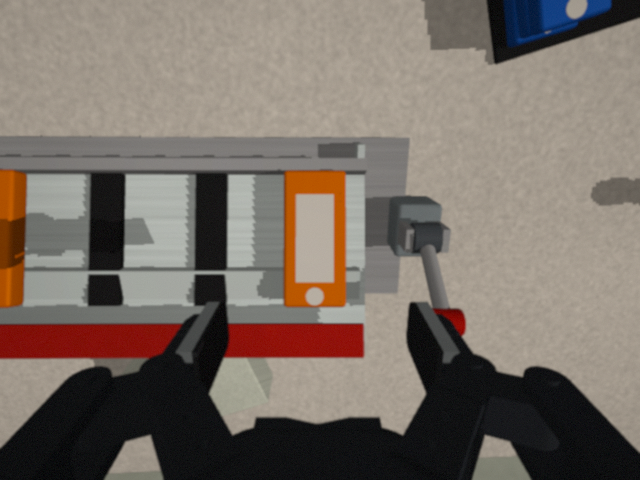

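The lever is released (knob at (450,321)). Plate 4 lies at (315,238) and the bar is clear of it.

>>> {"op": "arm_command", "data": {
  "rows": [
    [0.75, -0.8, -0.2, 3, 0],
    [0.75, 0, 0, 3, 0],
    [0.75, 0, 0, 3, 0],
    [0.75, 0, 0, 2.5, 0],
    [0.75, 0, 0, 1.3, 0],
    [0.75, 0, 0, 1, 0],
    [0, 0, 0, 0, 0],
    [0, 0, 0, 0, 0],
    [0, 0, 0, 0, 0],
    [0, 0, 0, 0, 0]
  ],
  "grip_force": 60
}}

```text
time: 7.05
eef_pos: [0.6165, 0.092, 0.0644]
orientation: [0.0, 0.026, 1.0, 0.0]
contact_force: [-0.8, -0.7, -0.9]
opening: 0.0482
grip_force: 63.6
```

>>> {"op": "arm_command", "data": {
  "rows": [
    [0, 0, 0, -2, 0],
    [0, 0, 0, -4, 0],
    [0, 0, 0, -4, 0],
    [0, 0, 0, -3, 0],
    [0, 0, 0, 0, 0]
  ]
}}

```text
time: 7.68
eef_pos: [0.6184, 0.0921, 0.1972]
orientation: [0.003, 0.026, 1.0, 0.0]
contact_force: [0.1, -0.2, -1.9]
opening: 0.0485
grip_force: 63.8
```

```bash
python3 - <<'E'
from h import *
t=camera('top'); im=t['frame']
# tray edges: dark outline via contrast to table
g=cv2.GaussianBlur(im,(3,3),0); roi=im[265:385,400:560]; cv2.imwrite('pics/tr.png',cv2.resize(roi,None,fx=4,fy=4,interpolation=cv2.INTER_NEAREST))
hsv=cv2.cvtColor(roi,cv2.COLOR_BGR2HSV); print(im[323,474],im[323,440],im[323,530],hsv[58,74],hsv[58,130])
go(.408,-.372,.19,89)
E
```

```text
[105 103 105] [78 78 82] [118 123 129] [150   5 105] [ 14  22 129]
t 7.72 tcp [0.6169 0.092  0.1951] closing yaw 87.0 | turn -0.035 then shift cm [ 20.08 -46.76   0.44] q6 -1.44 open 0.049
```

View pics/tr.png

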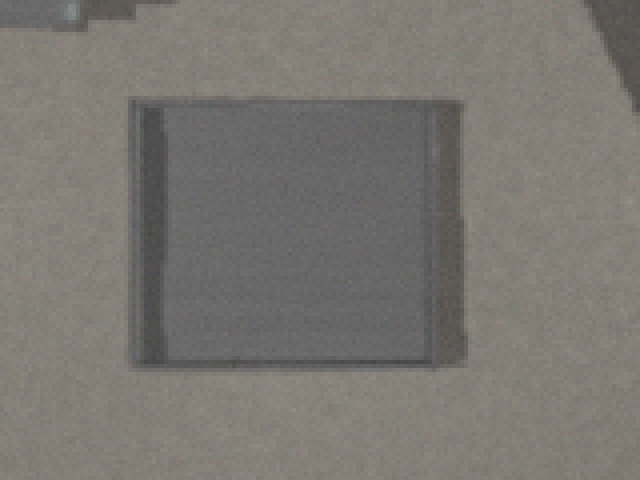

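The tray spans (432,290) to (509,357), with shadow beyond its right wall, so its centre is near (0.408,-0.3275).

>>> {"op": "arm_command", "data": {
  "rows": [
    [0, 0, 0, 0, -0.035],
    [0, 1.67, -3.83, 0, 0],
    [0, 1.67, -3.83, 0, 0],
    [0, 1.67, -3.83, 0, 0],
    [0, 1.67, -3.83, 0, 0],
    [0, 1.67, -3.83, 0, 0],
    [0, 1.67, -3.83, 0, 0],
    [0, 1.67, -3.83, 0, 0],
    [0, 1.67, -3.83, 0, 0],
    [0, 1.67, -3.83, 0, 0],
    [0, 1.67, -3.83, 0, 0],
    [0, 1.67, -3.83, 0, 0],
    [0, 1.67, -3.83, 0, 0],
    [0, 0, 0, 2, 0],
    [0, 0, 0, 4, 0],
    [0, 0, 0, 4, 0],
    [0, 0, 0, 0, 0],
    [0, 0, 0, 0, 0]
  ]
}}

```text
time: 9.98
eef_pos: [0.4079, -0.3641, 0.094]
orientation: [-0.0, 0.009, 1.0, 0.0]
contact_force: [0.7, -0.0, -0.2]
opening: 0.0483
grip_force: 63.7
```

```bash
python3 - <<'E'
from h import *
t=camera('top'); cv2.imwrite('pics/t3.png',cv2.resize(t['frame'][180:400,220:560],None,fx=2,fy=2))
go(.408,-.3635,.02,89)
for b in blobs(mask(t['frame'],*ORANGE),50): 
  r=rect(t,b,.08)
  if r[0]<900: print('t',r)
E
```

```text
t 10.03 tcp [ 0.4085 -0.3646  0.0949] closing yaw 89.0 | turn 0.0 then shift cm [0.06 0.12 7.48] q6 -2.36 open 0.049
t [ 370.7 -365.9   49.3   31.5   88.7]
t [ 435.7 -376.9   55.    42.1   86.4]
t [ 602.3 -170.6  106.5   49.3   -6.8]
```

View pics/t3.png

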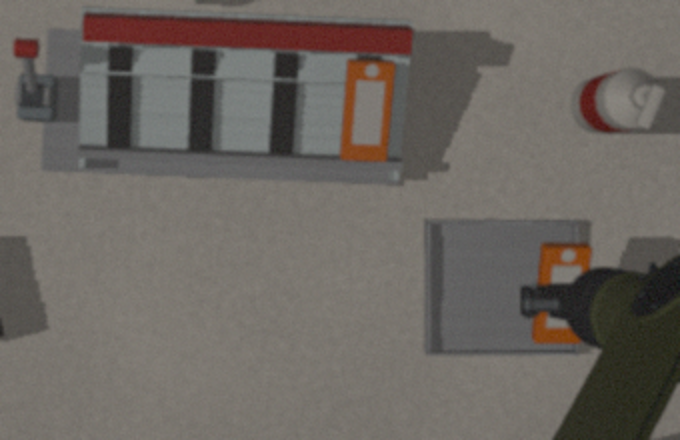

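Plate 4 is held over the right half of the tray, and the tray hasn't moved.

>>> {"op": "arm_command", "data": {
  "rows": [
    [0, 0, 0, 3, 0],
    [0, 0, 0, 2.5, 0],
    [0, 0, 0, 1, 0],
    [0, 0, 0, 0.5, 0],
    [0, 0, 0, 0.5, 0],
    [0, 0, 0, 0, 0]
  ]
}}

```text
time: 10.78
eef_pos: [0.409, -0.3649, 0.0203]
orientation: [0.001, 0.009, 1.0, -0.001]
contact_force: [0.8, 0.9, 4.7]
opening: 0.0487
grip_force: 64.6
```

>>> {"op": "arm_command", "data": {
  "rows": [
    [0.68, 0, 0, 0, 0],
    [0.68, 0, 0, 0, 0],
    [0.68, 0, 0, -1, 0],
    [0.75, 0, 0, -4, 0],
    [0.75, 0, 0, -5, 0],
    [0.75, 0, 0, -5, 0],
    [0.75, 0, 0, -1, 0],
    [0.75, 0, 0, 0, 0]
  ]
}}

```text
time: 11.78
eef_pos: [0.4078, -0.3641, 0.1798]
orientation: [0.001, 0.009, 1.0, -0.001]
contact_force: [0.1, 0.7, -0.2]
opening: 0.0637
grip_force: 0.0
```

```bash
python3 - <<'E'
from h import *
t=camera('top'); w=camera('wrist')
go(.602,-.171,.18,87)
for b in blobs(mask(t['frame'],*ORANGE),50): 
  r=rect(t,b,.08)
  if r[0]<900: print('t',r)
for b in blobs(mask(w['frame'],*ORANGE),200): print('w',cv2.boundingRect(b),rect(w,b,.02))
cv2.imwrite('pics/w3.png',w['frame'])
E
```

```text
t 11.88 tcp [ 0.4068 -0.3631  0.1777] closing yaw 89.0 | turn 0.035 then shift cm [-18.48  20.2   -0.23] q6 -2.36 open 0.064
t [ 420.6 -345.6  101.    49.3   -1.4]
t [ 602.3 -171.2  105.9   49.7   -6. ]
w (287, 165, 58, 119) [ 413.6 -364.   109.    49.3   -1.1]
```

View pics/w3.png

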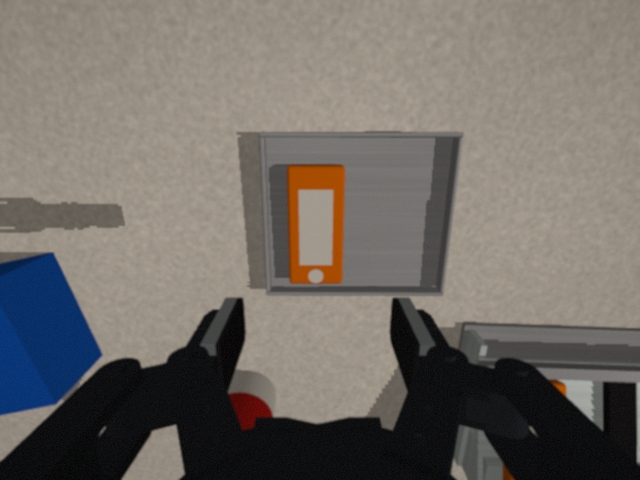

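Plate 4 lies flat in the tray at (316,224), clear of the walls.

>>> {"op": "arm_command", "data": {
  "rows": [
    [0.75, 0, 0, -1, 0.035],
    [0.75, -1, 3, -1, 0],
    [0.75, -1, 3, 0, 0],
    [0.75, -2.2, 3, 0, 0],
    [0.75, -3.2, 3, 0, 0],
    [0.75, -3.2, 3, 0, 0],
    [0.75, -3.2, 3, 0, 0],
    [0.75, -3.2, 2.2, 0, 0],
    [0.75, -1.5, 0, 0, 0],
    [0.75, 0, 0, 0, 0],
    [0.75, 0, 0, 0, 0]
  ]
}}

```text
time: 13.25
eef_pos: [0.6018, -0.1727, 0.1984]
orientation: [-0.001, 0.027, 1.0, 0.0]
contact_force: [-0.8, 0.0, 1.2]
opening: 0.0637
grip_force: 0.0
```

```bash
cat > o.py <<'E'
from h import *
w=camera('wrist')
for b in blobs(mask(w['frame'],*ORANGE),200): print('w',cv2.boundingRect(b),rect(w,b,.08))
for b in blobs(cv2.inRange(w['frame'],(0,0,0),(40,40,40)),500): print('dark',cv2.boundingRect(b),rect(w,b,.066))
E
python3 - <<'E'
from o import *
go(.602,-.171,.064,87)
E
```

```text
w (288, 163, 64, 140) [ 604.8 -169.9  113.    51.8   -3.1]
w (28, 0, 86, 74) [ 459.7 -324.6   45.2   42.3   88.2]
dark (0, 299, 640, 181) [ 769.9 -178.   660.8  208.8   86.9]
dark (516, 271, 35, 30) [662.7  11.9  30.6  27.2  87.1]
dark (410, 271, 32, 30) [657.9 -80.6  27.6  27.3  87. ]
dark (409, 167, 33, 98) [597.4 -83.9  83.   25.9   2.3]
dark (619, 166, 21, 99) [606.4  78.4  86.7  14.6  12.6]
dark (514, 166, 36, 99) [6.024e+02 2.000e-01 8.740e+01 2.720e+01 9.600e+00]
t 13.3 tcp [ 0.6017 -0.1727  0.1986] closing yaw 86.9 | turn -0.002 then shift cm [-0.04  0.17 13.46] q6 -1.86 open 0.064
```

>>> {"op": "arm_command", "data": {
  "rows": [
    [0.75, -0.3, 0.25, 3, 0],
    [0.75, 0, 0, 3, 0],
    [0.75, 0, 0, 3, 0],
    [0.75, 0, 0, 2.2, 0],
    [0.75, 0, 0, 1.2, 0],
    [0.75, 0, 0, 1, 0],
    [0, 0, 0, 0, 0],
    [0, 0, 0, 0, 0],
    [0, 0, 0, 0, 0],
    [0, 0, 0, 0, 0],
    [0, 0, 0, -2, 0],
    [0, 0, 0, -4, 0],
    [0, 0, 0, -4, 0],
    [0, 0, 0, -3, 0],
    [0, 0, 0, 0, 0]
  ]
}}

```text
time: 15.18
eef_pos: [0.6083, -0.1703, 0.1981]
orientation: [0.003, 0.026, 1.0, -0.001]
contact_force: [-0.2, 0.6, -1.6]
opening: 0.0483
grip_force: 63.2
```

```bash
python3 - <<'E'
from h import *
w=camera('top'); 
for b in blobs(mask(w['frame'],*ORANGE),50):
  r=rect(w,b,.02)
  if r[0]<800: print(r)
g=w['frame'][310].astype(int).sum(1); print(g[425:445])
g=w['frame'][:,450].astype(int).sum(1); print(g[283:298],g[350:364])
go(.408,-.2915,.18,89)
E
```

```text
[ 402.6 -379.2   81.7   20.2   -1.4]
[ 666.6 -187.5   34.1   20.2   -6.5]
[379 383 379 380 383 404 381 318 293 311 266 220 234 217 230 236 273 308
 319 319]
[379 381 387 390 389 387 344 291 299 302 317 313 309 315 319] [313 278 219 165 149 154 161 140 154 169 134 161 157 163]
t 15.22 tcp [ 0.6068 -0.1698  0.196 ] closing yaw 87.0 | turn -0.035 then shift cm [ 19.67 -12.52   1.56] q6 -1.86 open 0.048
```

>>> {"op": "arm_command", "data": {
  "rows": [
    [0, 0, 0, 0, -0.035],
    [0, 3.3, -2.07, 0, 0],
    [0, 3.3, -2.07, 0, 0],
    [0, 3.3, -2.07, 0, 0],
    [0, 3.3, -2.07, 0, 0],
    [0, 3.3, -2.07, 0, 0],
    [0, 3.2, -2.05, 0, 0],
    [0, 0, 0, 4, 0],
    [0, 0, 0, 4, 0],
    [0, 0, 0, 4, 0],
    [0, 0, 0, 2.6, 0],
    [0, 0, 0, 1.5, 0],
    [0, 0, 0, 0.8, 0],
    [0, 0, 0, 0.6, 0],
    [0, 0, 0, 0, 0]
  ]
}}

```text
time: 17.1
eef_pos: [0.4072, -0.29, 0.02]
orientation: [-0.0, 0.009, 1.0, 0.0]
contact_force: [-0.7, 1.9, 1.7]
opening: 0.0486
grip_force: 64.0
```

Open, lift, and head towards the mat (top-stack approach).

>>> {"op": "arm_command", "data": {
  "rows": [
    [0.68, 0, 0, 0, 0],
    [0.68, 0, 0, 0, 0],
    [0.68, 0, 0, -1, 0],
    [0.75, 0, 0, -4, 0],
    [0.75, 0, 0, -5, 0],
    [0.75, 0, 0, -5, 0],
    [0.75, 0, 0, -2, 0],
    [0.75, 0, 0, 0, 0]
  ]
}}

```text
time: 18.1
eef_pos: [0.4082, -0.291, 0.1924]
orientation: [0.002, 0.009, 1.0, -0.002]
contact_force: [0.3, 0.6, -0.2]
opening: 0.0638
grip_force: 0.0
```

```bash
python3 - <<'E'
from h import *
w=camera('wrist'); cv2.imwrite('pics/w4.png',w['frame'])
for b in blobs(mask(w['frame'],*ORANGE),200): print('w',cv2.boundingRect(b),rect(w,b,.02))
t=camera('top')
for b in blobs(mask(t['frame'],*BLUE),200): print('b',rect(t,b,.054))
go(.416,.275,.2,102)
E
```

```text
w (208, 163, 62, 114) [ 413.6 -362.7  108.5   50.7   -1.1]
w (292, 154, 56, 115) [ 406.8 -288.8  107.8   49.7   -1.2]
b [416.6 272.6 114.   59.7  13.2]
b [ 505.5 -647.8  129.7  124.2  -78.9]
t 18.2 tcp [ 0.4066 -0.2897  0.1897] closing yaw 89.0 | turn -0.227 then shift cm [-12.66  55.04  -1.02] q6 -2.26 open 0.064
```

View pics/w4.png

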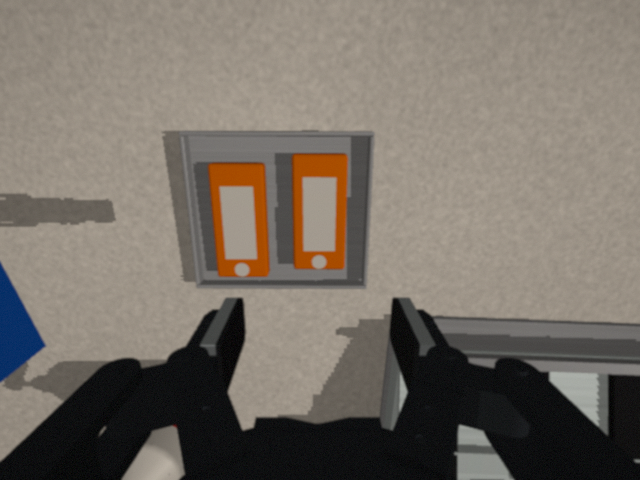

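Both orange plates lie flat in the tray, at (239,220) and (319,211).

>>> {"op": "arm_command", "data": {
  "rows": [
    [0.75, -1, 4.7, -0.5, 0],
    [0.75, -1, 4.7, -0.5, 0],
    [0.75, -1, 4.7, 0, 0],
    [0.75, -1, 4.7, 0, 0],
    [0.75, -1, 4.7, 0, 0],
    [0.75, -1, 4.7, 0, 0],
    [0.75, 1, 4.7, 0, 0],
    [0.75, 1, 4.7, 0, 0],
    [0.75, 1, 4.7, 0, 0],
    [0.75, 1, 4.7, 0, 0],
    [0.75, 1, 4.7, 0, 0],
    [0.75, 1, 4.7, 0, 0],
    [0.75, 0, 0, 0, -0.115],
    [0.75, 0, 0, 0, -0.112],
    [0.75, 0, 0, 0, 0],
    [0.75, 0, 0, 0, 0]
  ]
}}

```text
time: 20.2
eef_pos: [0.4166, 0.2734, 0.1989]
orientation: [-0.001, -0.103, 0.995, -0.0]
contact_force: [0.4, 0.3, -0.2]
opening: 0.0643
grip_force: 0.0
```

```bash
cat > b.py <<'E'
from h import *
def blue(z,name=None,yaw=None):
    w=camera('wrist')
    if name: cv2.imwrite('pics/'+name,w['frame'])
    for b in blobs(mask(w['frame'],*BLUE),1500): print('blue',cv2.boundingRect(b),rect(w,b,z))
    for b in blobs(mask(w['frame'],(0,0,130),(179,80,255))&cv2.dilate(mask(w['frame'],*BLUE),np.ones((60,60))),150): print('white',cv2.boundingRect(b),rect(w,b,z))
E
python3 - <<'E'
from b import *
blue(.054,'w5.png'); go(.416,.275,.041,102)
E
```

```text
blue (287, 152, 66, 131) [412.8 276.8 112.5  52.2  13.7]
white (263, 253, 120, 60) [469.  291.  106.5  57.8 -78.2]
white (302, 183, 39, 82) [416.2 277.9  71.1  30.8  13.5]
white (258, 123, 125, 21) [343.6 261.1  97.8  15.  -78.1]
t 20.25 tcp [0.4168 0.2734 0.1992] closing yaw 101.9 | turn -0.002 then shift cm [ 0.02  0.18 15.82] q6 -1.28 open 0.064
```

View pics/w5.png

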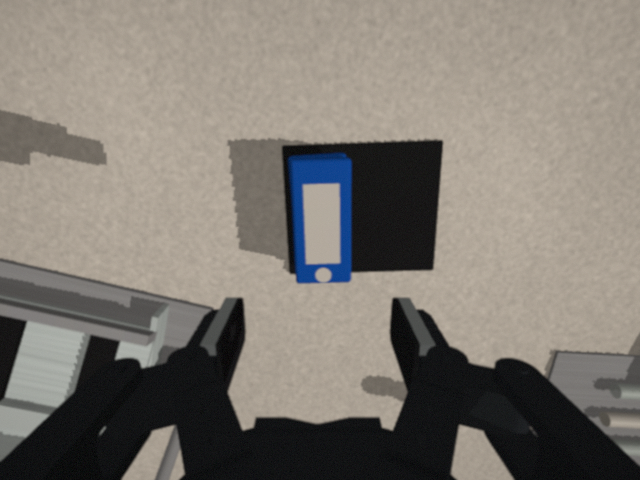

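The stack is at (322,218) near the mat's left side, and the top plate is centred between the fingers.

>>> {"op": "arm_command", "data": {
  "rows": [
    [0.75, 0, 0, 0, -0.026],
    [0.75, 0.15, 0.4, 4, 0],
    [0.75, 0, 0, 4, 0],
    [0.75, 0, 0, 4, 0],
    [0.75, 0, 0, 2.5, 0],
    [0.75, 0, 0, 1.4, 0],
    [0, 0, 0, 0, 0],
    [0, 0, 0, 0, 0],
    [0, 0, 0, 0, 0],
    [0, 0, 0, 0, 0],
    [0, 0, 0, -1, 0],
    [0, 0, 0, -2, 0],
    [0, 0, 0, -4, 0],
    [0, 0, 0, -4, 0],
    [0, 0, 0, -4, 0],
    [0, 0, 0, 0, 0]
  ]
}}

```text
time: 22.25
eef_pos: [0.4171, 0.2787, 0.1951]
orientation: [0.004, -0.117, 0.993, 0.002]
contact_force: [0.3, 0.2, -1.5]
opening: 0.0485
grip_force: 62.4
```

```bash
python3 - <<'E'
from b import *
blue(.038,'w6.png'); go(.615,.093,.19,87)
E
```

```text
blue (254, 149, 130, 273) [497.5 299.7 285.3 115.1  13.5]
white (302, 403, 31, 20) [625.3 329.8  32.3  25.5 -76.7]
white (370, 394, 16, 25) [602.  390.4  31.7  15.1  13.5]
white (248, 355, 17, 64) [608.3 259.3  79.8  15.7  13.4]
white (282, 329, 71, 68) [564.7 315.4  80.9  71.1  13.4]
white (377, 271, 35, 39) [467.8 366.5  39.7  31.8  13.5]
white (279, 249, 78, 46) [466.2 292.1  70.1  45.3 -76.6]
white (295, 175, 37, 18) [387.5 269.2  30.8  14.5 -76.5]
white (225, 164, 33, 144) [452.5 217.1 135.1  27.9  11.9]
white (253, 120, 124, 20) [344.5 260.3 100.7  14.7 -76.5]
t 22.3 tcp [0.4156 0.2778 0.1929] closing yaw 103.5 | turn 0.288 then shift cm [-20.88 -17.41   0.33] q6 -1.3 open 0.048
```

View pics/w6.png

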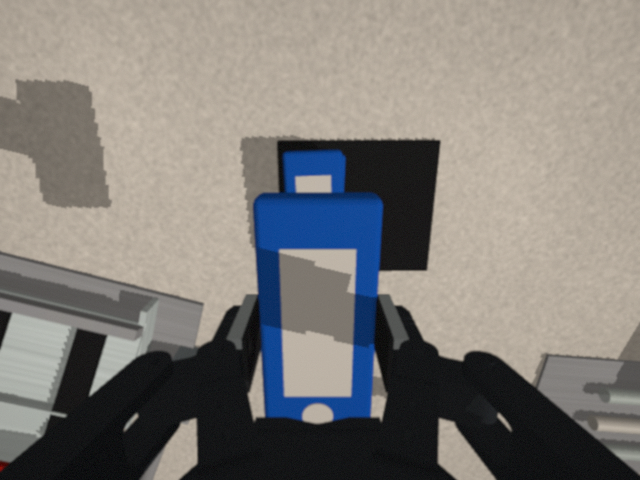

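One plate is held squarely at (318,305), and the rest of the stack is still in place at (314,170).

```bash
python3 -c "
from h import *
go(.616,.005,.16,87)"
```

```text
t 22.3 tcp [0.4156 0.2778 0.1929] closing yaw 103.5 | turn 0.288 then shift cm [-21.43 -26.2    3.31] q6 -1.3 open 0.048
```

>>> {"op": "arm_command", "data": {
  "rows": [
    [0, 0, 0, 0, 0.144],
    [0, 0, 0, 0, 0.144],
    [0, -3.06, -3.74, 0, 0],
    [0, -3.06, -3.74, 0, 0],
    [0, -3.06, -3.74, 0, 0],
    [0, -3.06, -3.74, 0, 0],
    [0, -3.06, -3.74, 0, 0],
    [0, -3.06, -3.74, 0, 0],
    [0, -3.06, -3.74, 1.5, 0],
    [0, 0, 0, 1.8, 0],
    [0, 0, 0, 3, 0],
    [0, 0, 0, 3, 0],
    [0, 0, 0, 0, 0],
    [0, 0, 0, 0, 0]
  ]
}}

```text
time: 24.05
eef_pos: [0.6146, 0.0047, 0.0974]
orientation: [-0.0, 0.026, 1.0, 0.0]
contact_force: [0.9, -0.1, -0.5]
opening: 0.0484
grip_force: 64.8
```

```bash
python3 - <<'E'
from h import *
go(.616,.0053,.0675,87)
w=camera('top'); 
for b in blobs(mask(w['frame'],*BLUE),50): print(cv2.boundingRect(b),rect(w,b,.11))
s=camera('scene'); cv2.imwrite('pics/s7.png',cv2.resize(s['frame'][180:330,180:440],None,fx=3,fy=3))
E
```

```text
t 24.05 tcp [0.6146 0.0047 0.0974] closing yaw 87.0 | turn -0.0 then shift cm [-0.14  0.07  2.99] q6 -1.58 open 0.048
(179, 297, 37, 57) [421.7 258.8 107.8  54.3  13.4]
(585, 244, 55, 64) [ 507.  -617.6  123.   118.3  -78.9]
(309, 242, 23, 12) [576.9   5.7  45.2  22.6  89.2]
(116, 232, 13, 11) [603.7 415.   25.3  20.7  89.3]
```

View pics/s7.png

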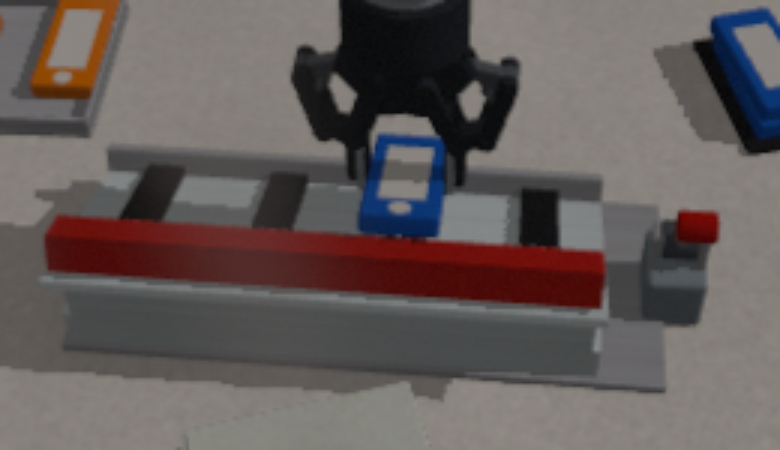

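The plate hangs above bearer 3 at (400,190), clear of the red bar. Next I press it down onto the slope.

>>> {"op": "arm_command", "data": {
  "rows": [
    [0, -0.1, 0.07, 0.7, 0],
    [0, 0, 0, 0.4, 0],
    [0, 0, 0, 0.4, 0],
    [0, 0, 0, 0.4, 0],
    [0, 0, 0, 0.4, 0],
    [0, 0, 0, 0.3, 0],
    [0, 0, 0, 0.3, 0],
    [0, 0, 0, 0, 0]
  ],
  "grip_force": 30
}}

```text
time: 25.15
eef_pos: [0.618, 0.0051, 0.0804]
orientation: [0.005, 0.026, 1.0, -0.0]
contact_force: [-19.3, -0.5, 60.8]
opening: 0.0483
grip_force: 72.2
```

>>> {"op": "arm_command", "data": {
  "rows": [
    [0, 0, 0, -0.4, 0],
    [0, 0, 0, -0.3, 0],
    [0, 0, 0, 0, 0],
    [0, 0, 0, 0, 0]
  ],
  "grip_force": 20
}}

```text
time: 25.65
eef_pos: [0.6179, 0.0051, 0.0808]
orientation: [0.003, 0.026, 1.0, -0.0]
contact_force: [-7.1, 0.6, 23.3]
opening: 0.0486
grip_force: 67.9
```

>>> {"op": "arm_command", "data": {
  "rows": [
    [0.6, 0, 0, 0, 0],
    [0.6, 0, 0, 0, 0],
    [0.6, 0, 0, 0, 0],
    [0.6, 0, 0, 0, 0]
  ]
}}

```text
time: 26.15
eef_pos: [0.6157, 0.0053, 0.0754]
orientation: [-0.0, 0.026, 1.0, 0.0]
contact_force: [0.3, 0.7, 0.4]
opening: 0.0514
grip_force: 0.0
```

```bash
python3 - <<'E'
from h import *
s=camera('scene'); cv2.imwrite('pics/s8.png',cv2.resize(s['frame'][180:330,180:440],None,fx=3,fy=3))
E
```

```text
(no output)
```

View pics/s8.png

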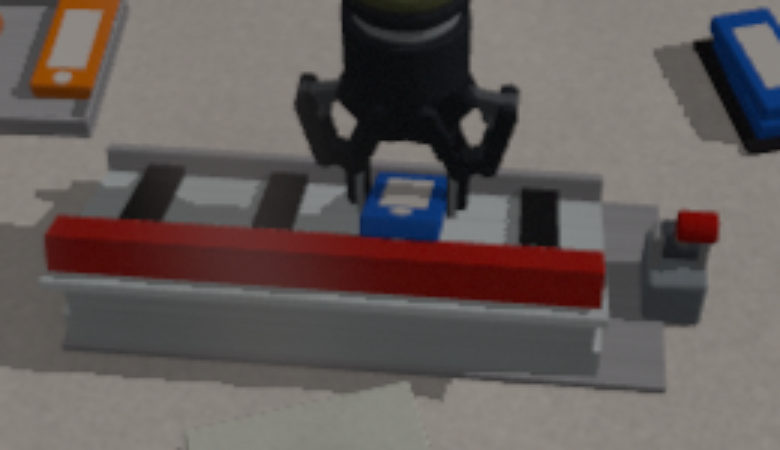

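The plate has dropped onto the slope between the fingers, at (402,205).

>>> {"op": "arm_command", "data": {
  "rows": [
    [0.65, 0, 0, 0, 0],
    [0.68, 0, 0, -1, 0],
    [0.75, 0, 0, -3, 0],
    [0.75, 0, 0, -4, 0],
    [0.75, 0, 0, -4.5, 0],
    [0.75, 0, 0, 0, 0],
    [0.75, 0, 0, 0, 0]
  ]
}}

```text
time: 27.08
eef_pos: [0.6156, 0.0052, 0.2012]
orientation: [0.0, 0.026, 1.0, -0.0]
contact_force: [-0.3, 0.4, -0.8]
opening: 0.0638
grip_force: 0.0
```

```bash
python3 - <<'E'
from b import *
blue(.081); go(.4145,.277,.2,103.5)
t=camera('top')
for b in blobs(mask(t['frame'],*BLUE),200): print('b',rect(t,b,.038))
for b in blobs(mask(t['frame'],*ORANGE),200): 
  r=rect(t,b,.02)
  if r[0]<900: print('o',r)
E
```

```text
blue (283, 179, 69, 143) [634.1   5.2 120.2  57.7  -3. ]
white (269, 347, 113, 5) [722.2   7.5  98.    4.1  87. ]
white (308, 299, 20, 21) [682.8   3.   18.8  16.   -3. ]
white (254, 287, 29, 24) [671.4 -37.7  23.3  21.5  84. ]
white (296, 202, 43, 92) [629.7   5.4  76.5  34.7  -3. ]
white (332, 162, 50, 149) [624.4  38.4 125.2  34.6   1.9]
white (255, 162, 45, 94) [596.8 -24.   74.8  31.3  -7.6]
white (258, 150, 120, 7) [555.4   9.7  86.9   4.3  87. ]
white (589, 35, 51, 27) [498.8 209.6  37.   15.3  86.5]
t 27.12 tcp [0.615  0.0053 0.2002] closing yaw 87.0 | turn -0.288 then shift cm [13.15 31.1   0.06] q6 -1.58 open 0.064
b [415.2 275.3 114.9  56.8  12.1]
b [ 506.  -657.1  131.7  125.2  -78.5]
o [ 392.6 -271.6  105.6   46.8   -1.2]
o [ 415.1 -363.8  106.    51.8   -1.3]
```

```bash
python3 - <<'E'
from h import *
w=camera('wrist')['frame'][120:400,180:520]; s=camera('scene')['frame'][200:310,230:420]
a=cv2.resize(w,(560,460)); b=cv2.resize(s,(800,460))[:, 100:]
cv2.imwrite('pics/c9.png',cv2.resize(np.hstack([a,b[:, :560]]),(800,330)))
E
```

```text
(no output)
```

View pics/c9.png

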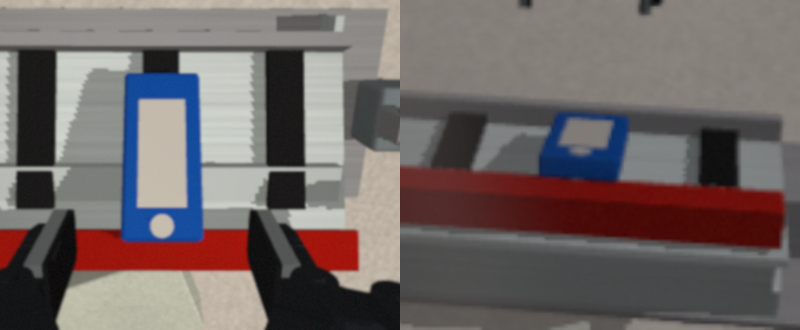

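Left view: the plate's upper end sits at the bar (162,235), too far up the slope, with a wide gap to the lip. Right view: its end face shows above the bar top. It has to come back towards the robot. I'll solve its pose from the outline corners.

```bash
cat > pnp.py <<'E'
from h import *
def plate(col=BLUE,near=None):
    """pose of plate top face in the wrist view from its outline corners"""
    c=camera('wrist'); f=240/np.tan(np.radians(c['fovy']/2)); K=np.array([[f,0,c['cx']],[0,f,c['cy']],[0,0,1]])
    M=rot(c['orientation'])
    for b in blobs(mask(c['frame'],*col),1500):
        h=cv2.convexHull(b); q=cv2.approxPolyN(h,4,ensure_convex=True).reshape(-1,2).astype(float)
        w=proj(c,q,.08); w=w-w.mean(0); # order corners in world: far/near, left/right
        L=[]
        for sx,sy in((1,1),(1,-1),(-1,-1),(-1,1)): L.append(q[np.argmax(sx*w[:,0]+sy*w[:,1])])
        obj=np.float64([[55,25,0],[55,-25,0],[-55,-25,0],[-55,25,0]])/1000
        n,rs,ts,e=cv2.solvePnPGeneric(obj,np.float64(L),K,c['dist'],flags=cv2.SOLVEPNP_ITERATIVE)
        for r,t in zip(rs,ts):
            A=M@cv2.Rodrigues(r)[0]; p=M@t.ravel()+c['eye']; a=A[:,0]
            print('box',cv2.boundingRect(b),'top centre',p.round(4),'tilt',np.degrees(np.arcsin(a[2])).round(1),'yaw',np.degrees(np.arctan2(a[1],a[0])).round(1),'roll',np.degrees(np.arcsin(A[2,1])).round(1),'err',np.round(e.ravel(),2))
if __name__=='__main__': plate()
E
python3 pnp.py; python3 -c "
from h import *
go(.619,.0053,.075,87)"
```

```text
box (283, 181, 70, 144) top centre [0.6235 0.0059 0.0923] tilt 32.1 yaw -3.2 roll 0.6 err [0.54]
t 27.32 tcp [0.615  0.0053 0.1995] closing yaw 87.0 | turn -0.0 then shift cm [-0.44  0.02 12.44] q6 -1.58 open 0.064
```

>>> {"op": "arm_command", "data": {
  "rows": [
    [0.75, -1.2, 0.05, 3, 0],
    [0.75, 0, 0, 4, 0],
    [0.75, 0, 0, 3, 0],
    [0.75, 0, 0, 1.5, 0],
    [0.75, 0, 0, 0.75, 0],
    [0, 0, 0, 0, 0],
    [0, 0, 0, 0, 0],
    [0, 0, 0, 0, 0],
    [0, 0, 0, 0, 0],
    [0, 0, 0, -1.5, 0],
    [0, 0, 0, -1.5, 0],
    [0, 1.45, 0, 0, 0],
    [0, 0, 0, 0, 0],
    [0, 0, 0, 0, 0]
  ],
  "grip_force": 40
}}

```text
time: 29.08
eef_pos: [0.6127, 0.0059, 0.1082]
orientation: [-0.0, 0.026, 1.0, -0.0]
contact_force: [-0.0, 0.3, -1.2]
opening: 0.0492
grip_force: 44.0
```

```bash
python3 -c "
from h import *
go(.6125,.0055,.076,87)"
```

```text
t 29.07 tcp [0.6127 0.0059 0.1082] closing yaw 87.0 | turn -0.0 then shift cm [ 0.02 -0.04  3.22] q6 -1.58 open 0.049
```

>>> {"op": "arm_command", "data": {
  "rows": [
    [0, 0, 0, 1.5, 0],
    [0, 0, 0, 0.8, 0],
    [0, 0, 0, 0.4, 0],
    [0, 0, 0, 0.3, 0],
    [0, 0, 0, 0, 0]
  ]
}}

```text
time: 29.7
eef_pos: [0.6134, 0.0059, 0.0781]
orientation: [-0.0, 0.026, 1.0, -0.0]
contact_force: [-0.4, 0.6, -1.8]
opening: 0.0492
grip_force: 44.0
```

>>> {"op": "arm_command", "data": {
  "rows": [
    [0, 0, 0, 0.15, 0],
    [0, 0, 0, 0.15, 0],
    [0, 0, 0, 0, 0]
  ]
}}

```text
time: 30.08
eef_pos: [0.6133, 0.0058, 0.0754]
orientation: [0.0, 0.026, 1.0, -0.0]
contact_force: [-0.2, -0.7, -2.2]
opening: 0.0491
grip_force: 44.0
```

>>> {"op": "arm_command", "data": {
  "rows": [
    [0, 0, 0, 0.15, 0],
    [0, 0, 0, 0.15, 0],
    [0, 0, 0, 0.15, 0],
    [0, 0, 0, 0, 0]
  ]
}}

```text
time: 30.58
eef_pos: [0.6141, 0.0058, 0.0721]
orientation: [0.001, 0.026, 1.0, -0.0]
contact_force: [-1.3, 0.1, 5.6]
opening: 0.0492
grip_force: 44.8
```

>>> {"op": "arm_command", "data": {
  "rows": [
    [0.6, 0, 0, 0, 0],
    [0.6, 0, 0, 0, 0],
    [0.63, 0, 0, 0, 0],
    [0.65, 0, 0, -0.5, 0],
    [0.68, 0, 0, -2, 0],
    [0.75, 0, 0, -3, 0],
    [0.75, 0, 0, -4, 0],
    [0.75, 0, 0, -3.5, 0],
    [0.75, 0, 0, 0, 0],
    [0.75, 0, 0, 0, 0]
  ]
}}

```text
time: 31.82
eef_pos: [0.6128, 0.0059, 0.2005]
orientation: [-0.0, 0.026, 1.0, 0.0]
contact_force: [-0.1, -0.2, 0.2]
opening: 0.0637
grip_force: 0.0
```

```bash
python3 pnp.py; python3 -c "
from b import *
blue(.081); go(.4145,.277,.2,103.5)"
```

```text
box (286, 160, 63, 138) top centre [0.612  0.0068 0.0721] tilt 17.7 yaw -3.0 roll 0.0 err [0.09]
blue (286, 161, 63, 139) [613.3   6.8 111.8  51.   -3. ]
white (308, 279, 19, 19) [659.2   4.4  16.2  14.8  -3. ]
white (298, 184, 39, 91) [610.4   6.9  72.6  30.7  -3. ]
white (257, 167, 122, 149) [622.9   6.7 122.4 101.7  -3. ]
white (257, 167, 29, 94) [596.7 -27.4  73.4  21.9  -6. ]
white (257, 132, 122, 30) [547.3  10.6  88.3  20.2  87. ]
white (589, 39, 51, 28) [498.1 210.   37.1  15.9  86.5]
t 31.93 tcp [0.6122 0.0059 0.1994] closing yaw 87.0 | turn -0.288 then shift cm [12.9  30.98  0.  ] q6 -1.58 open 0.064
```

Plate is now seated on bearer 3 (offset about 1–2 mm). Next plate.

>>> {"op": "arm_command", "data": {
  "rows": [
    [0.75, 0, 0, 0, -0.144],
    [0.75, 0, 0, 0, -0.144],
    [0.75, 1.84, 4.43, 0, 0],
    [0.75, 1.84, 4.43, 0, 0],
    [0.75, 1.84, 4.43, 0, 0],
    [0.75, 1.84, 4.43, 0, 0],
    [0.75, 1.84, 4.43, 0, 0],
    [0.75, 1.84, 4.43, 0, 0],
    [0.75, 1.86, 4.42, 0, 0],
    [0.75, 0, 0, 2, 0],
    [0.75, 0, 0, 0, 0],
    [0.75, 0, 0, 0, 0]
  ]
}}

```text
time: 33.42
eef_pos: [0.4157, 0.2769, 0.1805]
orientation: [-0.001, -0.117, 0.993, -0.0]
contact_force: [0.2, -0.4, 0.5]
opening: 0.064
grip_force: 0.0
```

```bash
python3 pnp.py; python3 -c "
from b import *
blue(.038); go(.4145,.277,.024,103.5)"
```

```text
box (283, 154, 67, 128) top centre [0.4113 0.2764 0.0489] tilt -7.6 yaw 14.6 roll -2.6 err [0.4]
blue (283, 153, 67, 128) [412.3 277.2 109.2  53.1  15.3]
white (0, 318, 39, 66) [604.   33.3  78.8  34.2  -1.6]
white (258, 258, 120, 53) [469.8 291.9 106.4  50.8 -76.6]
white (296, 180, 40, 83) [414.7 276.6  71.1  30.7  15.6]
white (254, 124, 126, 20) [344.8 260.2  97.9  14.1 -76.6]
t 33.52 tcp [0.4164 0.2769 0.1811] closing yaw 103.4 | turn -0.002 then shift cm [ 0.18  0.05 15.71] q6 -1.3 open 0.064
```

>>> {"op": "arm_command", "data": {
  "rows": [
    [0.75, 0, 0, 0, -0.037],
    [0.75, 0.3, 0.1, 4, 0],
    [0.75, 0, 0, 4, 0],
    [0.75, 0, 0, 4, 0],
    [0.75, 0, 0, 2.4, 0],
    [0.75, 0, 0, 1.3, 0],
    [0, 0, 0, 0, 0],
    [0, 0, 0, 0, 0],
    [0, 0, 0, 0, 0],
    [0, 0, 0, 0, 0],
    [0, 0, 0, -1, 0],
    [0, 0, 0, -2, 0],
    [0, 0, 0, -4, 0],
    [0, 0, 0, -5, 0],
    [0, 0, 0, -5, 0],
    [0, 0, 0, 0, 0]
  ],
  "grip_force": 40
}}

```text
time: 35.52
eef_pos: [0.4153, 0.2791, 0.199]
orientation: [0.005, -0.136, 0.991, 0.002]
contact_force: [1.1, 0.1, -2.3]
opening: 0.0488
grip_force: 42.8
```

```bash
python3 -c "
from b import *
blue(.022); go(.603,.0935,.19,87)"
```

```text
blue (253, 152, 132, 270) [507.3 306.6 302.2 123.4  15.3]
white (302, 405, 31, 18) [642.5 343.8  34.6  24.4 -74.6]
white (371, 396, 15, 25) [616.7 407.6  33.1  16.2  10.7]
white (248, 354, 16, 67) [626.7 267.4  89.6  16.6  15.6]
white (281, 324, 73, 75) [575.4 325.2  95.3  76.4  15.5]
white (0, 289, 46, 89) [629.1  20.4 109.6  44.2   0. ]
white (378, 273, 34, 36) [471.8 376.7  39.   33.8  15.3]
white (295, 250, 62, 41) [469.  304.   59.5  42.9 -74.4]
white (300, 177, 34, 16) [389.7 272.5  30.2  13.7 -74.4]
white (224, 123, 154, 186) [419.1 232.1 225.7  90.6 -22.2]
t 35.58 tcp [0.4136 0.2781 0.1965] closing yaw 105.6 | turn 0.325 then shift cm [-19.87 -17.44   0.69] q6 -1.34 open 0.049
```

>>> {"op": "arm_command", "data": {
  "rows": [
    [0, 0, 0, 0, 0.163],
    [0, 0, 0, 0, 0.162],
    [0, -3.98, -3.49, 0, 0],
    [0, -3.98, -3.49, 0, 0],
    [0, -3.98, -3.49, 0, 0],
    [0, -3.98, -3.49, 0, 0],
    [0, -3.95, -3.48, 0, 0],
    [0, 0, 0, 4, 0],
    [0, 0, 0, 4, 0],
    [0, 0, 0, 2.2, 0],
    [0, 0, 0, 0.5, 0],
    [0, 0, 0, 0, 0],
    [0, 0, 0, 0, 0]
  ]
}}

```text
time: 37.2
eef_pos: [0.6026, 0.0929, 0.0879]
orientation: [0.001, 0.026, 1.0, 0.0]
contact_force: [0.2, 0.2, -1.1]
opening: 0.0488
grip_force: 42.8
```

```bash
python3 -c "
from h import *
go(.619,.0935,.088,87)"
```

```text
t 37.2 tcp [0.6026 0.0929 0.0879] closing yaw 87.0 | turn -0.0 then shift cm [-1.64  0.14 -0.01] q6 -1.43 open 0.049
```

>>> {"op": "arm_command", "data": {
  "rows": [
    [0, 0, 0.1, 0.2, 0],
    [0, 0, 0, 0.2, 0],
    [0, 0, 0, 0.2, 0],
    [0, 0, 0, 0, 0]
  ]
}}

```text
time: 37.7
eef_pos: [0.6016, 0.0938, 0.0808]
orientation: [-0.0, 0.026, 1.0, -0.0]
contact_force: [0.2, 0.2, -1.8]
opening: 0.049
grip_force: 42.8
```

>>> {"op": "arm_command", "data": {
  "rows": [
    [0, 0, 0, 0.2, 0],
    [0, 0, 0, 0.2, 0],
    [0, 0, 0, 0, 0]
  ]
}}

```text
time: 38.08
eef_pos: [0.6014, 0.0938, 0.0776]
orientation: [-0.0, 0.026, 1.0, 0.0]
contact_force: [-2.9, -0.6, 5.3]
opening: 0.049
grip_force: 43.7
```

>>> {"op": "arm_command", "data": {
  "rows": [
    [0, 0, 0, -0.15, 0],
    [0, -0.53, 0, -0.2, 0],
    [0, -0.53, 0, -0.2, 0],
    [0, -0.53, 0, -0.2, 0],
    [0, 0, 0, 0, 0],
    [0, 0, 0, 0.1, 0],
    [0, 0, 0, 0, 0]
  ]
}}

```text
time: 38.95
eef_pos: [0.6185, 0.0929, 0.0836]
orientation: [0.001, 0.026, 1.0, -0.0]
contact_force: [1.4, -0.5, 1.2]
opening: 0.0488
grip_force: 43.2
```

>>> {"op": "arm_command", "data": {
  "rows": [
    [0, -0.3, 0.05, -0.12, 0],
    [0, 0, 0, 0, 0],
    [0.6, 0, 0, 0, 0],
    [0.6, 0, 0, 0, 0],
    [0.63, 0, 0, 0, 0],
    [0.65, 0, 0, -0.5, 0],
    [0.68, 0, 0, -2, 0],
    [0.75, 0, 0, -3, 0],
    [0.75, 0, 0, -4, 0],
    [0.75, 0, 0, -2, 0],
    [0.75, 0, 0, 0, 0],
    [0.75, 0, 0, 0, 0]
  ]
}}

```text
time: 40.45
eef_pos: [0.62, 0.0932, 0.1988]
orientation: [-0.001, 0.026, 1.0, -0.0]
contact_force: [-0.0, -0.6, 0.2]
opening: 0.0643
grip_force: 0.0
```

```bash
python3 pnp.py; python3 -c "
from b import *
blue(.081); go(.411,.2765,.2,105)"
```

```text
box (286, 163, 64, 141) top centre [0.6199 0.0947 0.0773] tilt 22.0 yaw -2.8 roll -0.6 err [0.5]
box (173, 157, 67, 140) top centre [0.6111 0.0074 0.0747] tilt 20.2 yaw -2.5 roll -3.7 err [0.43]
blue (286, 164, 64, 141) [623.3  93.  113.9  51.4  -1.4]
blue (173, 157, 67, 141) [613.3   8.3 115.4  52.7  -8.6]
white (194, 277, 19, 19) [659.1  -0.7  16.5  14.6  -8.2]
white (144, 262, 29, 37) [652.  -37.8  31.6  23.6  -3.1]
white (144, 245, 28, 13) [627.2 -31.8  22.2  10.   87. ]
white (298, 189, 40, 91) [621.4  94.3  72.9  31.5  -3. ]
white (184, 181, 41, 92) [610.8   6.9  75.7  31.   -8.5]
white (240, 164, 45, 95) [601.3  52.5  73.4  34.8  -4.7]
white (144, 163, 29, 78) [589.8 -24.3  60.6  20.6 -11.2]
white (145, 128, 235, 206) [623.   58.  176.1 166.2  87.2]
white (483, 15, 135, 49) [498.3 253.   85.8  22.2 -85.2]
white (546, 0, 19, 18) [478.  253.2  11.6   9.3  86.5]
t 40.55 tcp [0.6197 0.0932 0.1981] closing yaw 87.0 | turn -0.315 then shift cm [15.41 23.11 -0.14] q6 -1.44 open 0.064
```

Bearer 4 is done. On to the last plate.

>>> {"op": "arm_command", "data": {
  "rows": [
    [0.75, 0, 0, 0, -0.158],
    [0.75, 0, 0, 0, -0.157],
    [0.75, 2.6, 3.85, 0, 0],
    [0.75, 2.6, 3.85, 0, 0],
    [0.75, 2.6, 3.85, 0, 0],
    [0.75, 2.6, 3.85, 0, 0],
    [0.75, 2.6, 3.85, 0, 0],
    [0.75, 2.4, 3.86, 2, 0],
    [0.75, 0, 0, 2, 0],
    [0.75, 0, 0, 0, 0],
    [0.75, 0, 0, 0, 0]
  ]
}}

```text
time: 41.92
eef_pos: [0.4125, 0.2764, 0.1596]
orientation: [-0.0, -0.131, 0.991, -0.0]
contact_force: [0.6, -0.6, 0.5]
opening: 0.0641
grip_force: 0.0
```

```bash
python3 pnp.py; python3 -c "
from b import *
blue(.022); go(.411,.2765,.009,105)"
```

```text
box (0, 354, 89, 90) top centre [ 0.7284  0.0025 -0.0406] tilt 54.6 yaw -14.5 roll 17.7 err [14.8]
box (285, 162, 68, 130) top centre [0.4155 0.278  0.0264] tilt -2.2 yaw 12.3 roll -1.1 err [0.22]
blue (0, 353, 89, 91) [651.7  50.7 139.2  57.1 -30.7]
blue (286, 162, 67, 130) [416.3 278.4 110.8  51.3  12.4]
white (0, 384, 62, 76) [688.4  51.3 111.2  37.  -13.8]
white (0, 329, 113, 49) [596.9  74.3  99.7  30.5  86.7]
white (298, 189, 41, 84) [417.9 278.5  71.   30.7  12.3]
white (257, 133, 126, 189) [420.5 278.8 163.6 105.6  14.2]
t 42.02 tcp [0.4131 0.2765 0.1601] closing yaw 105.0 | turn -0.001 then shift cm [ 0.22  0.05 15.11] q6 -1.33 open 0.064
```

>>> {"op": "arm_command", "data": {
  "rows": [
    [0.75, 0, 0, 0, 0.046],
    [0.75, -0.33, 0.1, 4, 0],
    [0.75, 0, 0, 4, 0],
    [0.75, 0, 0, 3.5, 0],
    [0.75, 0, 0, 2.3, 0],
    [0.75, 0, 0, 1.3, 0],
    [0, 0, 0, 0, 0],
    [0, 0, 0, 0, 0],
    [0, 0, 0, 0, 0],
    [0, 0, 0, 0, 0],
    [0, 0, 0, -1, 0],
    [0, 0, 0, -2, 0],
    [0, 0, 0, -4, 0],
    [0, 0, 0, -6, 0],
    [0, 0, 0, -6, 0],
    [0, 0, 0, 0, 0]
  ],
  "grip_force": 40
}}

```text
time: 44.02
eef_pos: [0.4184, 0.2802, 0.2047]
orientation: [0.006, -0.108, 0.994, 0.002]
contact_force: [0.3, 0.4, -0.8]
opening: 0.0488
grip_force: 42.9
```

```bash
python3 -c "
from h import *
go(.595,-.0815,.2,87)"
```

```text
t 44.02 tcp [0.4184 0.2802 0.2047] closing yaw 102.4 | turn 0.269 then shift cm [-19.52 -35.2    0.44] q6 -1.28 open 0.049
```

>>> {"op": "arm_command", "data": {
  "rows": [
    [0, 0, 0, 0, 0.135],
    [0, 0, 0, 0, 0.134],
    [0, -2.44, -4.4, 0, 0],
    [0, -2.44, -4.4, 0, 0],
    [0, -2.44, -4.4, 0, 0],
    [0, -2.44, -4.4, 0, 0],
    [0, -2.44, -4.4, 0, 0],
    [0, -2.44, -4.4, 0, 0],
    [0, -2.44, -4.4, 0, 0],
    [0, -2.44, -4.4, 0, 0],
    [0, 0, 0, 4, 0],
    [0, 0, 0, 4, 0],
    [0, 0, 0, 2.8, 0],
    [0, 0, 0, 0.8, 0],
    [0, 0, 0, 0, 0],
    [0, 0, 0, 0, 0]
  ]
}}

```text
time: 46.02
eef_pos: [0.5926, -0.0837, 0.0838]
orientation: [0.001, 0.026, 1.0, -0.0]
contact_force: [0.4, 0.1, -1.3]
opening: 0.0491
grip_force: 42.9
```

```bash
python3 -c "
from h import *
go(.6105,-.0815,.0855,87)"
```

```text
t 46.02 tcp [ 0.5926 -0.0837  0.0838] closing yaw 87.0 | turn -0.0 then shift cm [-1.77  0.31 -0.16] q6 -1.73 open 0.049
```

>>> {"op": "arm_command", "data": {
  "rows": [
    [0, 0, 0.25, 0.2, 0],
    [0, 0, 0, 0.2, 0],
    [0, 0, 0, 0.1, 0],
    [0, 0, 0, 0, 0]
  ]
}}

```text
time: 46.52
eef_pos: [0.5922, -0.0809, 0.0787]
orientation: [0.001, 0.026, 1.0, -0.0]
contact_force: [-2.0, 1.9, 4.5]
opening: 0.0486
grip_force: 43.7
```

Contact; now slide up the slope to x ≈ 0.610 and release.

>>> {"op": "arm_command", "data": {
  "rows": [
    [0, 0, -0.07, -0.2, 0],
    [0, -0.6, 0, -0.22, 0],
    [0, -0.6, 0, -0.22, 0],
    [0, -0.6, 0, -0.2, 0],
    [0, 0, 0, 0, 0],
    [0, 0, 0, 0.1, 0],
    [0, 0, 0, 0, 0]
  ]
}}

```text
time: 47.4
eef_pos: [0.6097, -0.0827, 0.085]
orientation: [0.0, 0.026, 1.0, -0.0]
contact_force: [0.3, -0.2, -0.2]
opening: 0.0489
grip_force: 43.1
```

>>> {"op": "arm_command", "data": {
  "rows": [
    [0, 0, 0.05, 0.1, 0],
    [0, 0, 0, 0, 0],
    [0.6, 0, 0, 0, 0],
    [0.6, 0, 0, 0, 0],
    [0.63, 0, 0, 0, 0],
    [0.65, 0, 0, -0.5, 0],
    [0.68, 0, 0, -2, 0],
    [0.75, 0, 0, -3, 0],
    [0.75, 0, 0, -4, 0],
    [0.75, 0, 0, -2, 0],
    [0.75, 0, 0, 0, 0],
    [0.75, 0, 0, 0, 0]
  ]
}}

```text
time: 48.9
eef_pos: [0.6088, -0.082, 0.1981]
orientation: [-0.001, 0.026, 1.0, 0.0]
contact_force: [-1.2, -0.4, -0.5]
opening: 0.0639
grip_force: 0.0
```

```bash
python3 pnp.py; python3 -c "
from b import *
t=camera('top')
for b in blobs(mask(t['frame'],*ORANGE),200):
  r=rect(t,b,.02)
  if r[0]<900: print('o',r)
for b in blobs(mask(t['frame'],*BLUE),200): print('b',rect(t,b,.08))
for b in blobs(mask(t['frame'],*RED),30): print('red',rect(t,b,.12))
go(.6675,.185,.2,87)
cv2.imwrite('pics/last.png',np.hstack([cv2.resize(t['frame'][190:370,220:530],(400,232)),cv2.resize(camera('scene')['frame'][160:330,120:430],(400,232))]))"
```

```text
box (504, 165, 74, 142) top centre [0.6176 0.0902 0.0811] tilt 23.8 yaw -5.6 roll 6.5 err [1.83]
box (286, 165, 63, 140) top centre [ 0.6108 -0.0812  0.0747] tilt 20.7 yaw -2.6 roll -0.8 err [0.47]
box (396, 159, 67, 140) top centre [0.6107 0.0069 0.0743] tilt 21.3 yaw -3.9 roll 3.3 err [0.59]
o [ 393.7 -270.5  107.6   49.    -1.2]
o [ 415.1 -363.8  106.    51.8   -1.3]
b [ 507.  -633.9  127.6  120.5  -78.6]
b [611.7   4.8 105.5  48.4  -4. ]
b [620.5  91.6 105.7  46.6  -0.8]
red [667.8 183.6  18.6  12.3  89.2]
red [683.9  38.2 169.9  25.3  86.6]
t 49.0 tcp [ 0.6085 -0.082   0.1975] closing yaw 87.0 | turn -0.0 then shift cm [-4.49 26.97 -0.26] q6 -1.72 open 0.064
```

View pics/last.png

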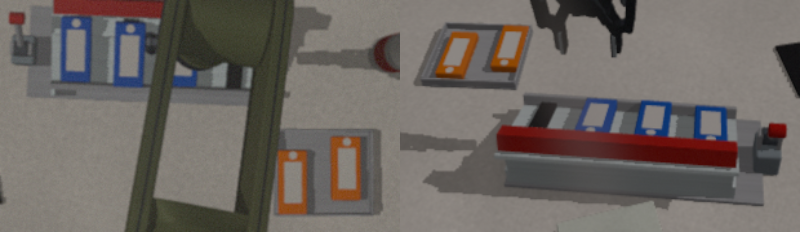

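All three blue plates lie on bearers 2 to 4. In the left view one orange plate at (292,182) now sits hard against the tray's left wall, so it was knocked aside. I'll look at it from close by.

```bash
python3 -c "
from h import *
go(.40,-.27,.2,89)"
```

```text
t 49.05 tcp [ 0.6086 -0.082   0.1975] closing yaw 87.0 | turn -0.035 then shift cm [ 20.53 -19.16  -0.2 ] q6 -1.72 open 0.064
```

>>> {"op": "arm_command", "data": {
  "rows": [
    [0.75, 0, 0, -1, -0.035],
    [0.75, 3.4, -3.2, 0, 0],
    [0.75, 3.4, -3.2, 0, 0],
    [0.75, 3.4, -3.2, 0, 0],
    [0.75, 3.4, -3.2, 0, 0],
    [0.75, 3.4, -3.2, 0, 0],
    [0.75, 3.4, -3.2, 0, 0],
    [0.75, 0, 0, 0, 0],
    [0.75, 0, 0, 0, 0]
  ]
}}

```text
time: 50.18
eef_pos: [0.4025, -0.2707, 0.2094]
orientation: [0.0, 0.009, 1.0, 0.0]
contact_force: [-0.1, -0.8, 0.1]
opening: 0.0642
grip_force: 0.0
```

```bash
python3 -c "
from pnp import *
plate(ORANGE)
w=camera('wrist')
for b in blobs(mask(w['frame'],*ORANGE),200): print(cv2.boundingRect(b),rect(w,b,.02))
for b in blobs(mask(w['frame'],(0,0,130),(179,80,255))&cv2.erode(cv2.morphologyEx(mask(w['frame'],*ORANGE),cv2.MORPH_CLOSE,np.ones((41,41))),np.ones((9,9))),150): print('panel',rect(w,b,.02))
g=w['frame'].astype(int).sum(2)
b=max(blobs(mask(w['frame'],*ORANGE),200),key=lambda b:cv2.boundingRect(b)[0]); x,y,ww,h=cv2.boundingRect(b)
print('row',x+ww,g[y+h//2,x+ww-3:x+ww+25]); print('col up',y,g[y-22:y+3,x+ww//2])
print('edges z.018',proj(w,[[x+ww,y+h//2],[x+ww+5,y+h//2],[x+ww//2,y-5]],.018).round(4)[:,:2].tolist())
"
```

```text
box (192, 168, 60, 108) top centre [ 0.4137 -0.3619  0.0202] tilt -2.9 yaw -2.2 roll -3.7 err [0.31]
box (290, 143, 55, 112) top centre [ 0.3934 -0.2698  0.0146] tilt -0.9 yaw -1.3 roll -0.7 err [0.1]
(191, 168, 61, 108) [ 413.6 -362.2  108.3   51.4   -1. ]
(290, 143, 54, 112) [ 392.4 -269.7  107.8   49.7   -1. ]
panel [ 414.5 -363.7   69.    29.4   -1. ]
panel [ 393.3 -269.7   68.2   29.5   -1. ]
row 344 [253 277 281 309 345 379 407 422 426 431 428 439 445 446 439 441 442 440
 452 448 441 431 432 436 441 449 457 446]
col up 143 [440 447 450 454 448 446 440 439 444 451 455 448 451 442 427 391 314 297
 327 337 298 255 218 222 236]
edges z.018 [[0.3911, -0.2432], [0.3912, -0.2384], [0.3342, -0.2683]]
```

The plate is still flat (tilt under 1°) in the tray corner and within limits, so I leave it. Now the lever.

```bash
python3 -c "
from h import *
go(.62,.184,.21,87)"
```

```text
t 50.27 tcp [ 0.403  -0.2701  0.2092] closing yaw 89.1 | turn 0.036 then shift cm [-19.29  46.48  -0.06] q6 -2.23 open 0.064
```

>>> {"op": "arm_command", "data": {
  "rows": [
    [0.5, 0, 0, 0, 0.036],
    [0.5, -1.75, 4.22, 0, 0],
    [0.5, -1.75, 4.22, 0, 0],
    [0.5, -1.75, 4.22, 0, 0],
    [0.5, -1.75, 4.22, 0, 0],
    [0.5, -1.75, 4.22, 0, 0],
    [0.5, -1.75, 4.22, 0, 0],
    [0.5, -1.75, 4.22, 0, 0],
    [0.5, -1.75, 4.22, 0, 0],
    [0.5, -1.75, 4.22, 0, 0],
    [0.5, -1.75, 4.22, 0, 0],
    [0.5, -1.75, 4.22, 0, 0],
    [0.5, 0, 0, 0, 0],
    [0.5, 0, 0, 0, 0]
  ]
}}

```text
time: 52.02
eef_pos: [0.6187, 0.1833, 0.2084]
orientation: [-0.001, 0.026, 1.0, -0.0]
contact_force: [-0.3, -0.4, -0.5]
opening: 0.0431
grip_force: 0.0
```

```bash
python3 -c "
from pnp import *
plate()
w=camera('wrist')
for b in blobs(mask(w['frame'],*RED),40): print(cv2.boundingRect(b),rect(w,b,.127))
go(.668,.184,.113,87)"
```

```text
box (176, 169, 64, 136) top centre [0.6177 0.0965 0.0818] tilt 24.9 yaw -1.0 roll 3.0 err [0.76]
box (0, 167, 31, 137) top centre [ 0.6127 -0.0644  0.0737] tilt 17.3 yaw -4.5 roll 26.7 err [2.39]
box (66, 163, 71, 135) top centre [0.611  0.0083 0.0741] tilt 20.5 yaw -2.5 roll -10.7 err [0.67]
(0, 316, 231, 34) [675.5  31.9 170.7  27.7  86.8]
(306, 300, 32, 26) [667.3 184.   22.5  20.2  87. ]
t 52.12 tcp [0.6186 0.1821 0.2088] closing yaw 86.9 | turn -0.002 then shift cm [-4.93  0.46  9.57] q6 -1.3 open 0.042
```

>>> {"op": "arm_command", "data": {
  "rows": [
    [0.5, -2.5, 0.2, 0, 0],
    [0.5, -2.4, 0.25, 0, 0],
    [0.5, 0, 0, 3, 0],
    [0.5, 0, 0, 3, 0],
    [0.5, 0, 0, 2, 0],
    [0.5, 0, 0, 1.5, 0],
    [0, 0, 0, 0, 0],
    [0, 0, 0, 0, 0],
    [0, 0, 0, 0, 0],
    [0, 0, 0, 0, 0]
  ],
  "grip_force": 40
}}

```text
time: 53.38
eef_pos: [0.6675, 0.1831, 0.1134]
orientation: [-0.001, 0.027, 1.0, -0.001]
contact_force: [-1.5, -5.5, -7.8]
opening: 0.0229
grip_force: 42.9
```

>>> {"op": "arm_command", "data": {
  "rows": [
    [0, 1.15, 0, -0.66, 0],
    [0, 1.24, 0, -0.45, 0],
    [0, 1, 0, -0.2, 0],
    [0, 0.97, 0, -0.06, 0],
    [0, 1.3, 0, 0.16, 0],
    [0, 1.3, 0, 0.3, 0],
    [0, 1.2, 0, 0.62, 0],
    [0, 1.1, 0, 0.7, 0],
    [0, 0.9, 0, 0.97, 0],
    [0, 0.8, 0, 1.05, 0],
    [0, 0.5, 0, 1.2, 0],
    [0, 0.4, 0, 1.1, 0],
    [0, 0, 0, 0, 0]
  ]
}}

```text
time: 55.0
eef_pos: [0.5468, 0.1896, 0.067]
orientation: [-0.002, 0.026, 1.0, -0.001]
contact_force: [-6.8, -5.3, 1.5]
opening: 0.0231
grip_force: 65.2
```

>>> {"op": "arm_command", "data": {
  "rows": [
    [0.5, 0, 0, 0, 0],
    [0.5, 0, 0, 0, 0],
    [0.5, 0, 0, -3, 0],
    [0.5, 0, 0, -5, 0],
    [0.5, 0, 0, -5, 0],
    [0.5, 0, 0, 0, 0],
    [0.5, 0, 0, 0, 0]
  ]
}}

```text
time: 55.88
eef_pos: [0.5504, 0.1912, 0.1973]
orientation: [0.001, 0.027, 1.0, 0.0]
contact_force: [-0.7, 0.4, -0.6]
opening: 0.0425
grip_force: 0.0
```

```bash
python3 -c "
from pnp import *
plate()
w=camera('wrist')
for b in blobs(mask(w['frame'],*RED),40): print(cv2.boundingRect(b),rect(w,b,.08))
t=camera('top')
for b in blobs(mask(t['frame'],*RED),30): print('red',rect(t,b,.075))
for k in (BLUE,ORANGE):
  for b in blobs(mask(t['frame'],*k),200):
    r=rect(t,b,.08 if k is BLUE else .02)
    if r[0]<900: print(r)
"
```

```text
box (176, 247, 63, 113) top centre [0.5957 0.1065 0.0975] tilt -15.9 yaw -14.8 roll -48.9 err [10.16]
box (69, 247, 68, 122) top centre [0.6148 0.0009 0.0629] tilt 11.9 yaw -7.4 roll -12.7 err [1.41]
box (0, 247, 36, 122) top centre [ 0.616  -0.0881  0.0483] tilt 21.6 yaw -0.3 roll 18.6 err [1.31]
(0, 372, 124, 33) [680.6 -43.1 114.5  34.5  86.5]
(301, 222, 30, 24) [549.4 190.7  22.3  18.6  86.1]
red [ 609.  -411.8   52.    18.1   -6.8]
red [663.5 -44.5 345.1  26.6  86.7]
[ 506.2 -633.7  127.4  121.4  -78.6]
[599.8 -81.6  90.2  47.6  -4.2]
[604.1   5.7  89.3  46.8  -2.7]
[608.7  93.9  90.5  47.2  -2.5]
[ 392.6 -271.6  105.6   46.8   -1.2]
[ 415.1 -363.8  106.1   51.7   -1.4]
```

```bash
python3 -c "
from station import arm
print(arm.close_job())"
```

```text
the job is handed in; nothing more can be done
None
```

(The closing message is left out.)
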